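Catch the propped box lid on a finger and lower it shut

ROBOT

A 6-joint arm with a two-finger parallel gripper is mounted at the origin on a cart in front of the work surface, level with it; the furniture and walls round the work are solid. World frame = base frame: x ahead of the robot, y to its left, z up, the work surface at z = 0. Lengths are in m, angles in degrees, forces in N, time in s.
With the tool pointing down it reaches from about 0.375 to 0.9 m from the base axis. Payload 3.1 kg.
Tool frame: the origin (TCP) lies at the very end of the fingers, on their centre line; the grasp point (between the pads) lies 19 mm behind it (grasp_offset is the distance from the TCP to the grasp point, in m); z points along the fingers, y is the direction in which the jaws open and shut (so a half turn about z gives the same grasp; the last joint's range is limited). The gripper opens to 87 mm and grips with 3 to 60 N. Pads are 19 mm wide; open, the fingers measure 117 mm over their backs; the gripper's body (75 mm by 190 mm) begins 51 mm behind the grasp point.
Start: joints at [56.179, 30.224, 82.088, -0, 67.689, -10.227], TCP at [0.25, 0.573, 0.191] pointing down, gripper open.
Joint ranges: [-176.69, 176.69], [-43.24, 126.21], [12.49, 139.97], [-82, 262], [0, 151.66], [-163.58, 163.58]. Speed limits (degrees/s): [159.86, 159.86, 180, 180, 180, 180].

INTERFACE

Orientations are given as a 3x3 rotation matrix whose columns are the frame's x, y, z axes.
In Python, from rig import * gives the robot as it stands. The module is installed in compiled form; this text tells all that it offers.
- The arm moves only by the tool play_rows, never from a script. Its argument "plan" is a list that holds one entry, the list of rows, each a list of 7 numbers: the shift along the world's x, y, z each as a share of 5 cm, from -1 to 1, then the turn, a rotation vector about the world's x, y, z each as a share of pi rad, from -1 to 1, then the gripper's target within -1 to 1 (fully open at 1, half-way at 0, shut at -1). A call has 1 to 12 rows; each row shifts and turns the commanded pose from where the row before left it; what a row does not reach is not made up. A row lasts 1/10 s, in which the tool goes at most 50 mm and 8.59 degrees, less where a joint would pass 70% of its speed; a pose out of reach is approached as far as the arm can. A call with a number of a shift or a turn outside -1 to 1 is refused whole. A call with a gripper value outside its range is refused whole. The fingers move at their own pace and stop on an object; the grip force is fixed at half the most. Time passes only in rows, so rows that do not move let the fingers close. It gives the time, the measured TCP pose, the force and the opening at its end, in the units of the state.
- read_state(): the state, without advancing time (a new reading comes with each control period).
- capture(name): name is "scene" or "top"; returns the picture (480x640x3 uint8, red, green, blue); there is no depth.
- camera_params(name): a dict with "intrinsics" (3x3 intrinsics, pixels), "k1" (the pictures are not rectified: a ray, as slopes to the right and down, at radius r is drawn at 1 + k1 r^2 times it, then the intrinsics apply), "R" (3x3) and "t" (3): a world point X has camera coordinates R X + t. Camera axes: x right, y down, z forward; pixel columns grow to the right and rows downward; lengths in m; the calibration is good to about 2 mm. A picture is of the moment at which its call begins. camera_params takes no time and is no camera call.
- hand_in(): hands the job in, once; it reports no verdict.
The state is a dict: "time_s": time; "joint_positions": joint angles; "qvel": joint speeds; "tau": joint torques, N m; "position": TCP position; "tcp_rot": TCP orientation; "force": force on the tool from outside, world axes, zero at the start; "moment": the same for the moment, N m; "opening": opening from 0.0 (shut) to 1.0 (fully open).
Only numpy, scipy, OpenCV 4.12 (cv2) and the standard library are available. Lean on these libraries where they do the work, as an engineer would, in place of code of your own. Each camera call takes 0.05 s, during which the arm holds its last target. There are 200 camera calls.

TASK

The lid of the steel box stands open on a side prop. Put a finger under the lip at the lid's front edge, push the prop out sideways so that the lid drops onto your finger, and let it down on the finger until it is fully shut without a bang; then take your hand away. Do not grip anything, do not raise the lid noticeably above where it stands, and leave everything else on the bench alone.

Things in the scene. Friction and masses are not known exactly. Their poses are not given: they have to be found in the camera images.
- deed_box: Dark steel box, lid open, fixed to the bench. Origin: centre of its underside; x points from its front (towards the robot) to its back, y to the left seen from the robot, z up. Its body spans x -82..+83, y -59..+59, z 0..82 mm. The lid turns about the line x=+86, z=84 mm at the back; a 14 mm deep skirt hangs round its edge (x -87, y +-63), a hasp hangs in front of it at y -41..-19.
- deed_box_lid (a joint): Lid angle, rad: 0 shut, positive open; starts at about 0.83 on the prop. Nearly free hinge: unsupported, the lid (about 0.27 kg) falls and slams. At angle a, what lies at (x, z) when shut is at (86+(x-86)cos a+(z-84)sin a, 84-(x-86)sin a+(z-84)cos a) mm in the box frame; y stays.
- prop (a joint): Prop angle, rad: 0 upright under the lip (start), positive swung out sideways, its top going towards the box's +y. Past about 0.05 it leaves the lip and falls outward by itself to its stop at 1.80, beside the box, tip near the bench. Its pivot is almost free; the lid's weight holds it.
- lip_edge (a point): Middle of the front lower edge of the finger lip: a dark flat steel plate, 3 mm thick, part of the lid. With the lid shut this point is at box-frame (-113, 30, 83) mm, the lip spans x -113..-80 (26 mm stick out freely in front of the skirt), y -16..+76, z 83..86 mm, free room below. Its left end (y +63..+76) overhangs the box's side and rests on the prop.
- prop_top (a point): Round top of the prop: a steel bar 10 mm thick, upright outside the box's left (+y) side, pivoted at box-frame (-49, 72, 40) mm about a line along x; 187 mm from pivot to top. A black rubber ring sits 30 mm below the top.
- brown_case: Shut dark brown case, 158x125x124 mm, a bystander fixed to the bench; origin centre of its underside.
- spanner: small open-ended spanner, 27x126x6 mm, a loose bystander on the bench; origin centre of its underside.
- tape_roll: roll of black tape, 66 mm across, 19 mm high, a loose bystander on the bench; origin centre of its underside.
- driver: screwdriver, 25x160x25 mm, a loose bystander on the bench; origin centre of its underside.
- feeler: feeler gauge set, 22x99x10 mm, a loose bystander on the bench; origin centre of its underside.
- marker: marker pen, 17x129x17 mm, a loose bystander on the bench; origin centre of its underside.
Not all that is in view belongs to the job. What is shaped like the deed_box but red is not meant.

How it is judged:
By the outcome, as a careful person would: the job done as asked, in the order asked, and still so for the second after the job is handed in, with the robot touching nothing.
It also fails if it takes over 48 s, if anything falls off the work surface, if the arm or the gripper's body presses on something with over 40 N, if the wrist force passes 120 N, or if a joint passes its speed limit or range.

## Working session

There is one attempt and no reset: what is moved stays moved. The work goes in short steps, Python scripts to look and compute and a tool call to move; the robot and the scene stay as the last step left them, time stands still between calls to the robot, and variables do not carry over. Pictures are saved under pics/ and viewed, about 8 in all and at most 12, crops included, and the job is handed in when it is done.

Besides the shell and the picture viewer there is one more tool, called as a command line: name --argument value ..., lists and objects as JSON in quotes. play_rows: Moves the arm, as the interface text tells. Its arguments: {"type":"object","properties":{"plan":{"type":"array"}},"required":["plan"]}

```bash
mkdir -p pics; python3 - <<'E'
from rig import *
import cv2,numpy as np
for n in("scene","top"):
    cv2.imwrite(f"pics/{n}0.png",capture(n)[:,:,::-1]); p=camera_params(n)
    print(n,p["intrinsics"],p["k1"],p["R"],p["t"],-p["R"].T@p["t"])
s=read_state();print(s["time_s"],s["position"],s["tcp_rot"],s["force"])
E
```

```text
scene [[513.05459311   0.         321.60007437]
 [  0.         513.05459311 246.44663463]
 [  0.           0.           1.        ]] -0.05342949470195382 [[ 0.62905827 -0.77734462 -0.00458563]
 [-0.51568676 -0.41288567 -0.75072804]
 [ 0.58168107  0.47461643 -0.66059547]] [-0.2075434   0.46794902  1.04643261] [-0.23681804 -0.46477742  1.04161938]
top [[539.04020508   0.         317.77053802]
 [  0.         539.04020508 233.37640206]
 [  0.           0.           1.        ]] -0.09246825477502803 [[-0.00223723 -0.99978687 -0.02052334]
 [-0.9866118   0.0055536  -0.16299177]
 [ 0.16307101  0.01988392 -0.98641395]] [0.17967143 0.5708545  1.87872172] [0.2572487  0.1391065  1.94992935]
0.1 [0.24974579 0.57215482 0.18987001] [[-9.16378195e-01  4.00312180e-01 -1.07770107e-03]
 [ 4.00313486e-01  9.16376833e-01 -1.61618684e-03]
 [ 3.40601021e-04 -1.91245665e-03 -9.99998113e-01]] [ 0.29298535  0.63122322 -0.25294364]
```

View pics/scene0.png

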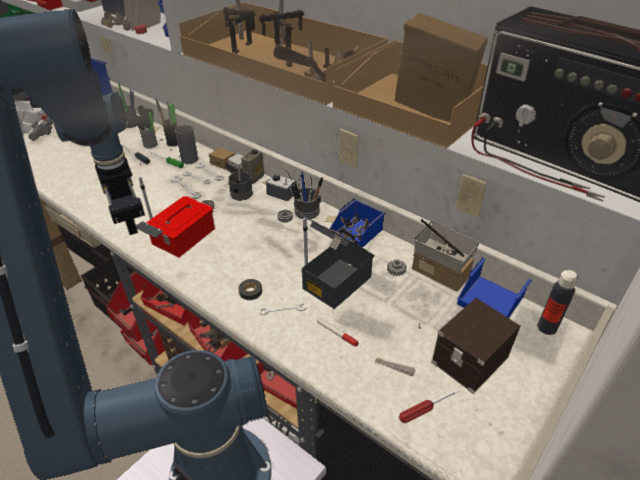

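View pics/top0.png

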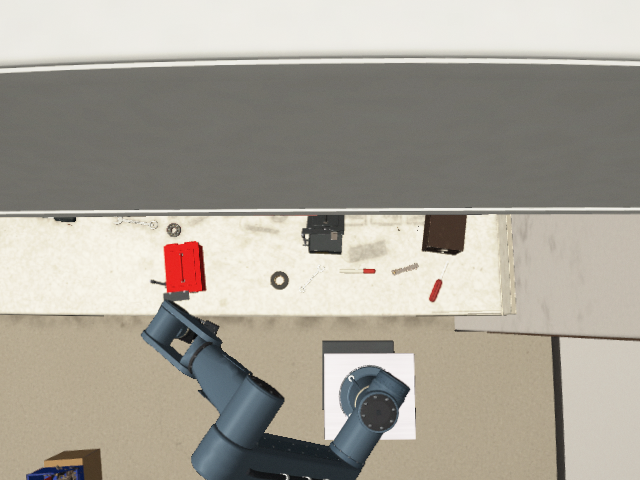

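The dark box at scene (337,272) / top (324,235) fits deed_box: dark steel, lid open, bar standing at (306,240). The red one at scene (182,226) is the decoy, and the brown case is at (476,345). I'll enlarge the dark box to confirm.

```bash
python3 - <<'E'
import cv2,numpy as np
a=cv2.imread("pics/scene0.png")[205:315,285:395]; b=cv2.imread("pics/top0.png")[205:265,290:360]
a=cv2.resize(a,(600,600),interpolation=cv2.INTER_CUBIC)
cv2.imwrite("pics/c1.png",a)
cv2.imwrite("pics/c2.png",cv2.resize(b,(700,600),interpolation=cv2.INTER_CUBIC))
E
```

```text
(no output)
```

View pics/c1.png

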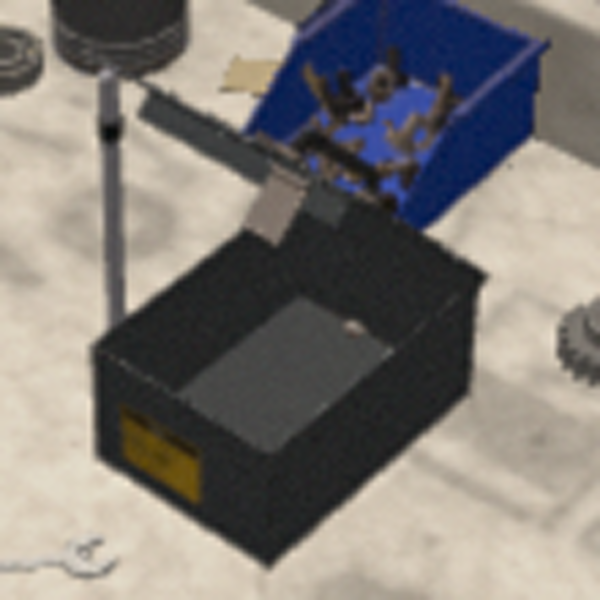

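View pics/c2.png

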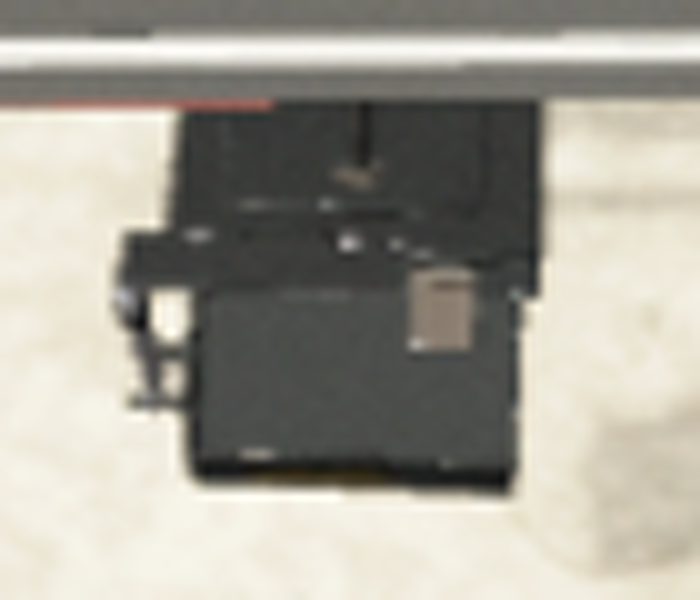

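Confirmed: a dark box with a yellow label, lid open towards the back, hasp at crop (275,205), and the upright prop with its black ring at (108,130), top at (106,75). Next I'll cast rays through the corners.

```bash
cat > h.py <<'E'
from rig import *
import cv2,numpy as np
def ray(n,uv):
    p=camera_params(n);q=cv2.undistortPoints(np.array([[uv]],float),p["intrinsics"],np.array([p["k1"],0,0,0.]))[0,0]
    R=np.array(p["R"]);return -R.T@p["t"],R.T@np.array([q[0],q[1],1])
def plane(n,uv,z):
    c,d=ray(n,uv);return c+d*(z-c[2])/d[2]
def tri(u1,u2):
    (a,d),(b,e)=ray("scene",u1),ray("top",u2)
    s=np.linalg.lstsq(np.c_[d,-e],b-a,rcond=None)[0];p,q=a+d*s[0],b+e*s[1]
    return (p+q)/2,np.linalg.norm(p-q)
def proj(n,X):
    p=camera_params(n);return cv2.projectPoints(np.array([X],float),cv2.Rodrigues(np.array(p["R"]))[0],np.array(p["t"]),p["intrinsics"],np.array([p["k1"],0,0,0.]))[0][0,0]
E
python3 - <<'E'
from h import *
s=110/600
f=lambda c:((c[0]+.5)*s-.5+285,(c[1]+.5)*s-.5+205)
g=lambda c:((c[0]+.5)/10-.5+290,(c[1]+.5)/10-.5+205)
P=[("scene",f((97,460)),0,(-82,59)),("scene",f((268,566)),0,(-82,-59)),("scene",f((470,395)),0,(83,-59)),
("scene",f((95,346)),82,(-82,59)),("scene",f((270,455)),82,(-82,-59)),
("top",g((200,487)),0,(-82,59)),("top",g((508,493)),0,(-82,-59)),("top",g((190,470)),82,(-82,59)),("top",g((515,474)),82,(-82,-59))]
W=[];B=[]
for n,uv,z,b in P:
    X=plane(n,uv,z/1000);W.append(X[:2]);B.append(np.array(b)/1000);print(n,z,b,X.round(4))
W,B=np.array(W),np.array(B)
w=W[:,0]+1j*W[:,1];b=B[:,0]+1j*B[:,1]
k=(np.conj(b-b.mean())@(w-w.mean()));k/=abs(k);o=w.mean()-k*b.mean()
print("yaw",np.degrees(np.angle(k)),"org",o,abs(w-k*b-o).round(4))
t,e=tri(f((106,72)),g((124,275)));print("proptop",t.round(4),e)
loc=(t[0]+1j*t[1]-o)/k;print("in box",loc,t[2])
for n in("scene","top"):print(n,[ (proj(n,[(o+k*c).real,(o+k*c).imag,z]).round(1)) for c,z in((-.049+.072j,.227),(-.082-.059j,.0))], f((106,72)),g((124,275)))
E
```

```text
scene 0 (-82, 59) [0.5061 0.2121 0.    ]
scene 0 (-82, -59) [0.5039 0.0986 0.    ]
scene 0 (83, -59) [0.6653 0.0894 0.    ]
scene 82 (-82, 59) [0.5064 0.2105 0.082 ]
scene 82 (-82, -59) [0.5016 0.0968 0.082 ]
top 0 (-82, 59) [0.5063 0.2086 0.    ]
top 0 (-82, -59) [0.5036 0.0963 0.    ]
top 82 (-82, 59) [0.5018 0.2091 0.082 ]
top 82 (-82, -59) [0.4999 0.0956 0.082 ]
yaw -1.7257910757509418 org (0.5854841853738351+0.15095504270199273j) [0.0009 0.0046 0.0014 0.0022 0.0023 0.004  0.0026 0.0047 0.0022]
proptop [0.5452 0.2275 0.2228] 0.006034061318374288
in box (-0.0425234478717609+0.07526001311191938j) 0.22280312491438403
scene [array([304.4, 218. ]), array([334.4, 309.5])] (304.025, 217.79166666666666) (301.95, 232.05)
top [array([302.2, 234.5]), array([340.9, 254.3])] (304.025, 217.79166666666666) (301.95, 232.05)
```

play_rows --plan '[[[0,0,1,0,0,0.0437,-1],[0,0,1,0,0,0.0437,-1],[0,0,1,0,0,0.0437,-1],[0.4,-0.8,0,0,0,0,-1],[0.4,-0.8,0,0,-0.045,0,-1],[0.4,-0.8,0,0,-0.045,0,-1],[0.4,-0.8,0,0,-0.045,0,-1],[0,0,0,0,0,0,-1],[0,0,0,0,0,0,-1]]]'

```text
time_s: 1.0
position: [0.3289, 0.4113, 0.34]
tcp_rot: [[-0.912, 0.0, 0.41], [-0.0, 1.0, -0.001], [-0.41, -0.001, -0.912]]
force: [0.7, 1.1, 0.0]
opening: 0.265
```

```bash
cat > log.py <<'E'
from rig import *
import json,numpy as np
s=read_state();d={k:np.array(s[k]).tolist() for k in("time_s","joint_positions","position","tcp_rot","force","opening")}
open("log.jsonl","a").write(json.dumps(d)+"\n")
for k,v in d.items():print(k,np.round(v,4).tolist())
E
python3 log.py
```

```text
time_s 1.0
joint_positions [50.997, 8.6838, 95.7149, -21.2969, 61.577, -31.1046]
position [0.3289, 0.4113, 0.34]
tcp_rot [[-0.912, 0.0, 0.4101], [-0.0005, 1.0, -0.0011], [-0.4101, -0.0012, -0.912]]
force [0.6886, 1.0748, 0.0157]
opening 0.2653
```

```bash
cat > kin.py <<'E'
import numpy as np,json
from scipy.spatial.transform import Rotation as Ro
from scipy.optimize import least_squares
def rot(a,x):return Ro.from_euler(a,x,degrees=True).as_matrix()
def frames(q):
    A=rot('z',q[0]);B=A@rot('y',q[1]);C=B@rot('y',q[2]);D=C@rot('z',q[3])@rot('y',q[4]);E=D@rot('z',q[5])
    return A,B,C,D,E
def M(q): # params: off(y),h(z),L2,L3,D  (linear)
    A,B,C,D,E=frames(q);return np.c_[A[:,1],A[:,2],B[:,2],C[:,2],D[:,2]]
start=dict(joint_positions=[56.179,30.224,82.088,0,67.689,-10.227],position=[.25,.573,.191])
def data():return [start]+[json.loads(l) for l in open("log.jsonl")]
def fit():
    d=data();A=np.vstack([M(r["joint_positions"]) for r in d]);b=np.concatenate([r["position"] for r in d])
    p=np.linalg.lstsq(A,b,rcond=None)[0];return p,(A@p-b).reshape(-1,3)
E
python3 - <<'E'
from kin import *
p,r=fit();print(p.round(4),(r*1000).round(1),sep="\n")
for d in data()[1:]:
    E=frames(d["joint_positions"])[4];print((E.T@np.array(d["tcp_rot"])).round(3))
print(frames(start["joint_positions"])[4].T@np.array([[-.9164,.4003,0],[.4003,.9164,0],[0,0,-1]]))
E
```

```text
[0.1118 0.2    0.5475 0.3675 0.3412]
[[-0.2  0.6  1.3]
 [ 0.3 -0.5 -1.3]]
[[-0. -1. -0.]
 [ 1.  0. -0.]
 [ 0. -0.  1.]]
[[-4.48685113e-05 -1.00001452e+00 -1.71759955e-05]
 [ 1.00001452e+00 -4.48684581e-05 -3.09880611e-06]
 [ 3.09808046e-06 -1.71763840e-05  1.00000000e+00]]
```

```bash
cat >> kin.py <<'E'
LO=np.array([-176.69,-43.24,12.49,-82,0,-163.58]);HI=np.array([176.69,126.21,139.97,262,151.66,163.58])
P=np.array([.1118,.2,.5475,.3675,.3412]); RT=rot('z',90)
def fk(q):return M(q)@P,frames(q)[4]@RT
def ik(x,R,q0):
    f=lambda q:(lambda pR:np.r_[pR[0]-x,.3*(R.T@pR[1]-np.eye(3)).ravel()])(fk(q))
    s=least_squares(f,np.clip(q0,LO+.1,HI-.1),bounds=(LO,HI),x_scale=30.);return s.x,np.abs(s.fun).max()
def toolR(az,el,flip=1,roll=0): # tool z at azimuth az, el down; jaw axis horizontal
    z=np.array([np.cos(np.radians(el))*np.cos(np.radians(az)),np.cos(np.radians(el))*np.sin(np.radians(az)),-np.sin(np.radians(el))])
    y=flip*np.array([-np.sin(np.radians(az)),np.cos(np.radians(az)),0])
    return np.c_[np.cross(y,z),y,z]@rot('z',roll)
YAW=-1.7;O=np.array([.5855,.151])
def b2w(x,y,z):
    c,s=np.cos(np.radians(YAW)),np.sin(np.radians(YAW));x,y=x/1e3,y/1e3
    return np.array([O[0]+c*x-s*y,O[1]+s*x+c*y,z/1e3])
E
python3 - <<'E'
from kin import *
q0=np.array(data()[-1]["joint_positions"])
for az in(-60,-45,-30,-15,0,15,30):
  for el in(25,35,45,55):
    R=toolR(az,el);out=[]
    q=q0
    for X in(b2w(-45,55,205),b2w(-70,55,130),b2w(-95,55,65)):
        q,e=ik(X,R,q);out.append((e.round(4),q.round(0).tolist() if e>-1 else 0))
    print(az,el,[o[0] for o in out],out[0][1],out[2][1])
E
```

```text
-60 25 [np.float64(0.0), np.float64(0.0), np.float64(0.0)] [40.0, 40.0, 97.0, -66.0, 78.0, 47.0] [44.0, 51.0, 105.0, -67.0, 73.0, 66.0]
-60 35 [np.float64(0.0), np.float64(0.0), np.float64(0.0)] [37.0, 36.0, 96.0, -58.0, 72.0, 39.0] [41.0, 45.0, 107.0, -63.0, 64.0, 59.0]
-60 45 [np.float64(0.0), np.float64(0.0), np.float64(0.0)] [34.0, 32.0, 95.0, -50.0, 67.0, 30.0] [37.0, 40.0, 108.0, -58.0, 56.0, 51.0]
-60 55 [np.float64(0.0), np.float64(0.0), np.float64(0.0)] [29.0, 29.0, 94.0, -40.0, 64.0, 19.0] [32.0, 36.0, 109.0, -49.0, 49.0, 40.0]
-45 25 [np.float64(0.0), np.float64(0.0), np.float64(0.0045)] [41.0, 35.0, 110.0, -78.0, 67.0, 52.0] [45.0, 48.0, 117.0, -82.0, 66.0, 73.0]
-45 35 [np.float64(0.0), np.float64(0.0), np.float64(0.0)] [37.0, 30.0, 108.0, -69.0, 60.0, 40.0] [41.0, 42.0, 118.0, -80.0, 56.0, 66.0]
-45 45 [np.float64(0.0), np.float64(0.0), np.float64(0.0)] [33.0, 26.0, 105.0, -58.0, 55.0, 26.0] [37.0, 37.0, 118.0, -73.0, 47.0, 55.0]
-45 55 [np.float64(0.0), np.float64(0.0), np.float64(0.0)] [28.0, 24.0, 102.0, -44.0, 52.0, 11.0] [31.0, 33.0, 117.0, -62.0, 39.0, 39.0]
-30 2
[... 2158 characters left out ...]
t64(0.0), np.float64(0.0087), np.float64(0.0309)] [7.0, 11.0, 123.0, 21.0, 13.0, -117.0] [12.0, 20.0, 131.0, 71.0, 0.0, -164.0]
30 25 [np.float64(0.0843), np.float64(0.1125), np.float64(0.1329)] [15.0, 5.0, 126.0, 23.0, 0.0, -121.0] [14.0, 10.0, 129.0, 64.0, 4.0, -164.0]
30 35 [np.float64(0.0608), np.float64(0.0826), np.float64(0.102)] [4.0, 6.0, 123.0, 58.0, 16.0, -164.0] [11.0, 13.0, 129.0, 61.0, 6.0, -164.0]
30 45 [np.float64(0.0299), np.float64(0.0518), np.float64(0.0717)] [2.0, 9.0, 123.0, 54.0, 19.0, -164.0] [9.0, 17.0, 128.0, 58.0, 8.0, -164.0]
30 55 [np.float64(0.0), np.float64(0.0203), np.float64(0.0403)] [-0.0, 11.0, 122.0, 49.0, 23.0, -162.0] [7.0, 20.0, 128.0, 55.0, 10.0, -164.0]
```

```bash
cat > geo.py <<'E'
from kin import *
def w2b(X):
    c,s=np.cos(np.radians(YAW)),np.sin(np.radians(YAW));X=np.atleast_2d(X);d=X[:,:2]-O
    return np.c_[c*d[:,0]+s*d[:,1],-s*d[:,0]+c*d[:,1],X[:,2]]*1e3
def grid(a,b,c):return np.array(np.meshgrid(a,b,c)).reshape(3,-1).T
FING=grid(np.linspace(-9.5,9.5,3),np.linspace(-15,15,7),-np.arange(0,71,2.))
BODY=grid(np.linspace(-37.5,37.5,6),np.linspace(-95,95,20),-np.arange(70,200,10.))
def pts(X,R,S):return w2b(X+S@R.T/1e3)
def shutc(B,a):
    u,v=B[:,0]-86,B[:,2]-84;return 86+u*np.cos(a)-v*np.sin(a),84+u*np.sin(a)+v*np.cos(a)
def liddist(B,a): # >0 free; signed box distance to lip plate and lid block, mm
    x,z=shutc(B,a);y=B[:,1]
    def bx(x0,x1,y0,y1,z0,z1):
        q=np.c_[np.maximum(x0-x,x-x1),np.maximum(y0-y,y-y1),np.maximum(z0-z,z-z1)]
        return np.where((q>0).any(1),np.linalg.norm(np.maximum(q,0),axis=1),q.max(1)).min()
    return min(bx(-113,-80,-16,76,83,86),bx(-87,86,-63,63,70,90))
def astar(X,R):
    B=pts(X,R,FING)
    for a in np.arange(.95,-.08,-.004):
        x,z=shutc(B,a);m=(x>-113)&(x<-80)&(B[:,1]>-16)&(B[:,1]<76)
        if (m&(z>83)).any():return a+.004
    return -.08
def propdist(B,th=0):
    a=np.array([72,40.]);b=a+187*np.array([np.sin(th),np.cos(th)])
    p=B[:,1:];t=np.clip(((p-a)@(b-a))/187**2,0,1);d=p-a-t[:,None]*(b-a)
    return (np.hypot(np.linalg.norm(d,axis=1),B[:,0]+49)).min()-5
E
cat > s1.py <<'E'
from geo import *
q0=np.array(data()[-1]["joint_positions"])
for az in(-60,-52,-45):
  for el in(38,45,52):
   for roll in(0,):
    R=toolR(az,el,1,roll)
    # open: choose X (tip) so that tip deepest xs ~ -93, a*=.81 ; y so prop clearance ~5
    def place(a,y):
        f=lambda p:[(lambda B:shutc(B,a)[0][(abs(B[:,1]-30)<50)].max()+93)(pts(b2w(p[0],y,p[1]),R,FING)),
                    (lambda B:(lambda x,z:z[(x>-113)].max()-83)(*shutc(B,a)))(pts(b2w(p[0],y,p[1]),R,FING))]
        p=np.array([86-185*np.cos(a),84+170*np.sin(a)])
        for _ in range(25):
            r=np.array(f(p)); ex=np.array([np.cos(a),-np.sin(a)]);ez=np.array([np.sin(a),np.cos(a)]);p=p-.6*(r[0]*ex+r[1]*ez)
        return p
    res=[];q=q0
    for a,y in((.80,30),(.8,45),(.4,45),(.0,45)):
        p=place(a,y);X=b2w(p[0],y,p[1]);q,e=ik(X,R,q)
        Fg,Bd=pts(X,R,FING),pts(X,R,BODY)
        res.append((a,p.round(0).tolist(),round(e*1e3,1),q[3].round(),'prop',propdist(Fg).round(1),propdist(Bd).round(1),'bodylid',liddist(Bd,a).round(0),'z',Fg[:,2].min().round(),Bd[:,2].min().round()))
    print(az,el);[print('  ',*r) for r in res]
E
python3 s1.py
```

```text
-60 38
   0.8 [-61.0, 207.0] 0.0 -57.0 prop 12.7 30.3 bodylid 31.0 z 200.0 221.0
   0.8 [-61.0, 207.0] 0.0 -56.0 prop 4.8 39.9 bodylid 41.0 z 200.0 221.0
   0.4 [-100.0, 134.0] 0.0 -59.0 prop 37.6 31.0 bodylid 33.0 z 127.0 148.0
   0.0 [-109.0, 46.0] 0.0 -64.0 prop 45.2 35.5 bodylid 24.0 z 38.0 60.0
-60 45
   0.8 [-62.0, 206.0] 0.0 -51.0 prop 13.1 29.5 bodylid 30.0 z 199.0 229.0
   0.8 [-62.0, 206.0] 0.0 -50.0 prop 5.2 38.6 bodylid 40.0 z 199.0 229.0
   0.4 [-102.0, 131.0] 0.0 -54.0 prop 39.2 23.1 bodylid 31.0 z 124.0 154.0
   0.0 [-109.0, 40.0] 0.0 -61.0 prop 45.5 26.7 bodylid 18.0 z 33.0 62.0
-60 52
   0.8 [-63.0, 204.0] 0.0 -44.0 prop 13.7 29.0 bodylid 30.0 z 198.0 236.0
   0.8 [-63.0, 204.0] 0.0 -44.0 prop 5.8 37.2 bodylid 39.0 z 198.0 236.0
   0.4 [-103.0, 129.0] 0.0 -48.0 prop 40.5 14.7 bodylid 30.0 z 123.0 161.0
   0.0 [-110.0, 30.0] 0.0 -57.0 prop 46.0 17.5 bodylid 10.0 z 24.0 62.0
-52 38
   0.8 [-59.0, 207.0] 0.0 -63.0 prop 14.9 33.4 bodylid 34.0 z 200.0 221.0
   0.8 [-59.0, 207.0] 0.0 -62.0 prop 5.3 41.8 bodylid 43.0 z 200.0 221.0
   0.4 [-99.0, 136.0] 0.0 -66.0 prop 35.7 3
[... 905 characters left out ...]
 bodylid 38.0 z 130.0 151.0
   0.0 [-108.0, 55.0] 0.0 -81.0 prop 43.4 51.4 bodylid 31.0 z 47.0 68.0
-45 45
   0.8 [-58.0, 205.0] 0.0 -60.0 prop 16.9 34.8 bodylid 36.0 z 199.0 228.0
   0.8 [-58.0, 205.0] 0.0 -59.0 prop 5.9 41.4 bodylid 43.0 z 199.0 228.0
   0.4 [-99.0, 135.0] 0.0 -66.0 prop 35.5 35.9 bodylid 36.0 z 129.0 158.0
   0.0 [-108.0, 49.0] 0.0 -77.0 prop 43.6 42.8 bodylid 27.0 z 43.0 72.0
-45 52
   0.8 [-59.0, 203.0] 0.0 -50.0 prop 17.4 33.5 bodylid 35.0 z 197.0 235.0
   0.8 [-59.0, 203.0] 0.0 -49.0 prop 6.5 39.4 bodylid 41.0 z 197.0 235.0
   0.4 [-101.0, 134.0] 0.0 -57.0 prop 36.7 27.6 bodylid 36.0 z 128.0 166.0
   0.0 [-109.0, 42.0] 0.0 -71.0 prop 43.8 33.8 bodylid 21.0 z 37.0 75.0
```

```bash
cat > traj.py <<'E'
from geo import *
AZ,EL=-50,42;R=toolR(AZ,EL)
def place(a,y,depth=-91):
    p=np.array([86-185*np.cos(a),84+170*np.sin(a)])
    for _ in range(30):
        B=pts(b2w(p[0],y,p[1]),R,FING);x,z=shutc(B,a)
        r0=x.max()-depth;m=(x>-113);r1=z[m].max()-83
        p=p-.6*(r0*np.array([np.cos(a),-np.sin(a)])+r1*np.array([np.sin(a),np.cos(a)]))
    return p
E
python3 - <<'E'
from traj import *
s=data()[-1];R0=np.array(s["tcp_rot"]);rv=Ro.from_matrix(R@R0.T).as_rotvec();print("rotvec deg",np.degrees(rv).round(2),"share/8",(rv/np.pi/8).round(4),np.degrees(np.linalg.norm(rv)))
q=np.array(s["joint_positions"]);X=np.array(s["position"])
for k in range(1,9):
    q2,e=ik(X,Ro.from_rotvec(rv*k/8).as_matrix()@R0,q);print(k,round(e*1e3,1),(q2-q).round(1),end=' ');q=q2
print(q.round())
p=place(.81,30);T=b2w(p[0],30,p[1]);print("\ntarget",T.round(4),p)
for k in(160,120,80,60,40,20,0):
    Y=T-k/1e3*R[:,2];q,e=ik(Y,R,q);F,B=pts(Y,R,FING),pts(Y,R,BODY)
    print(k,Y.round(3),round(e*1e3,1),q.round().tolist(),"lid F/B",liddist(F,.83).round(1),liddist(B,.83).round(1),"prop",propdist(F).round(1),propdist(B).round(1))
E
```

```text
rotvec deg [-10.31 -22.28 -49.25] share/8 [-0.0072 -0.0155 -0.0342] 55.02525914481718
1 0.0 [ 3.2  1.8 -1.3 -5.4  2.9 10.6] 2 0.0 [ 2.8  2.2 -1.4 -4.5  3.5  9.6] 3 0.0 [ 2.3  2.4 -1.8 -3.6  4.   8.6] 4 0.0 [ 1.9  2.6 -2.1 -2.7  4.4  7.7] 5 0.0 [ 1.4  2.8 -2.4 -2.1  4.6  6.9] 6 0.0 [ 1.   2.9 -2.6 -1.5  4.7  6.2] 7 0.0 [ 0.6  2.9 -2.9 -1.1  4.8  5.6] 8 0.0 [ 0.3  2.9 -3.1 -0.7  4.8  5.1] [ 64.  29.  78. -43.  95.  29.]

target [0.5297 0.1827 0.2062] [-56.72083414 206.20842385]
160 [0.453 0.274 0.313] 0.0 [46.0, 23.0, 94.0, -49.0, 77.0, 24.0] lid F/B 124.1 192.1 prop 123.0 191.7
120 [0.472 0.251 0.287] 0.0 [43.0, 23.0, 98.0, -51.0, 72.0, 26.0] lid F/B 85.0 152.2 prop 83.6 151.7
80 [0.491 0.228 0.26 ] 0.0 [40.0, 24.0, 101.0, -54.0, 67.0, 28.0] lid F/B 47.4 112.2 prop 45.3 111.7
60 [0.501 0.217 0.246] 0.0 [38.0, 25.0, 103.0, -55.0, 65.0, 29.0] lid F/B 30.7 92.3 prop 27.6 91.8
40 [0.511 0.205 0.233] 0.0 [37.0, 25.0, 104.0, -57.0, 63.0, 30.0] lid F/B 15.6 72.4 prop 14.9 71.8
20 [0.52  0.194 0.22 ] 0.0 [35.0, 26.0, 105.0, -58.0, 61.0, 31.0] lid F/B 3.8 52.5 prop 13.7 51.9
0 [0.53  0.183 0.206] 0.0 [34.0, 27.0, 107.0, -60.0, 58.0, 33.0] lid F/B 3.8 32.8 prop 13.7 32.0
```

play_rows --plan '[[[0,0,0,-0.0072,-0.0155,-0.0342,-1],[0,0,0,-0.0072,-0.0155,-0.0342,-1],[0,0,0,-0.0072,-0.0155,-0.0342,-1],[0,0,0,-0.0072,-0.0155,-0.0342,-1],[0.38,-0.465,-0.24,-0.0072,-0.0155,-0.0342,-1],[0.38,-0.465,-0.24,-0.0072,-0.0155,-0.0342,-1],[0.38,-0.465,-0.24,-0.0072,-0.0155,-0.0342,-1],[0.38,-0.465,-0.24,-0.0072,-0.0155,-0.0342,-1],[0.38,-0.465,-0.24,0,0,0,-1],[0.38,-0.465,-0.24,0,0,0,-1],[0.38,-0.465,-0.24,0,0,0,-1],[0.38,-0.465,-0.24,0,0,0,-1]]]'

```text
time_s: 2.2
position: [0.4847, 0.2279, 0.2441]
tcp_rot: [[-0.428, 0.766, 0.481], [0.513, 0.643, -0.568], [-0.744, 0.003, -0.668]]
force: [0.3, 0.5, -0.2]
opening: 0.008
```

```bash
python3 - <<'E'
from h import *
a=capture("scene")[:,:,::-1][150:320,250:420];b=capture("top")[:,:,::-1][195:275,270:360]
cv2.imwrite("pics/m1.png",np.hstack([cv2.resize(a,(400,400),interpolation=3),cv2.resize(b,(400,356),interpolation=3) if 0 else cv2.copyMakeBorder(cv2.resize(b,(400,356),interpolation=3),0,44,0,0,0)]))
E
python3 log.py; python3 -c "
from traj import *
d=data()[-1];print((R.T@np.array(d['tcp_rot'])).round(3)); print((fk(d['joint_positions'])[0]-d['position'])*1e3)"
```

```text
time_s 2.3
joint_positions [40.1611, 27.6465, 99.3127, -54.2159, 66.6166, 29.4279]
position [0.4842, 0.2253, 0.2433]
tcp_rot [[-0.4273, 0.7687, 0.476], [0.5128, 0.6397, -0.5726], [-0.7446, -0.0007, -0.6675]]
force [0.1478, 0.6038, 0.349]
opening 0.0092
[[ 1.    -0.002 -0.002]
 [ 0.002  1.    -0.003]
 [ 0.002  0.003  1.   ]]
[24.6463363  18.00906673 -6.98122242]
```

View pics/m1.png

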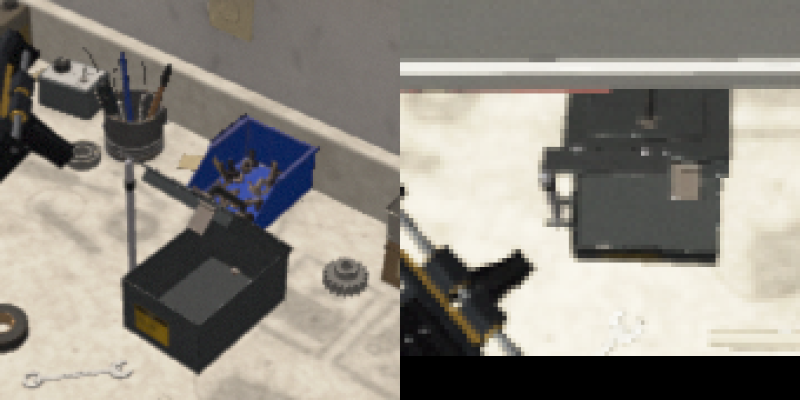

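The left view shows the hand up and left of the box. The right view shows the closed fingertips at crop (528,265), clear of the prop at (545,180). Next: check the TCP against the picture, refit the kinematics, and compute the rows.

```bash
python3 - <<'E'
from h import *
from traj import *
X=np.array(data()[-1]["position"]);print(proj("top",X),"seen",(270+128/4.444,195+265/4.45), "scene",proj("scene",X))
def M7(q):
    A,B,C,D,E=frames(q);return np.c_[A[:,0],A[:,1],A[:,2],B[:,2],C[:,0],C[:,2],D[:,0],D[:,2]]
d=data();A=np.vstack([M7(r["joint_positions"]) for r in d]);b=np.concatenate([r["position"] for r in d])
p=np.linalg.lstsq(A,b,rcond=None)[0];print(p.round(3),((A@p-b)*1e3).round(1))
last=None
for a,y in((.81,30),(.81,55),(.7,55),(.6,55),(.5,55),(.4,55),(.3,55),(.2,55),(.1,55),(.05,55),(0,55),(-.03,55)):
    P_=place(a,y);T=b2w(P_[0],y,P_[1]);Bd=pts(T,R,BODY);F=pts(T,R,FING)
    print(a,y,P_.round(1),T.round(4),None if last is None else ((T-last)*1e3).round(1),"a*",astar(T,R).round(3),"body-lid",liddist(Bd,a).round(),"box gap",-82-F[:,0].max().round());last=T
E
```

```text
[301.6098261  250.49811841] seen (298.8028802880288, 254.5505617977528) scene [289.73260445 223.34255986]
[-0.001  0.111  0.275  0.588  0.114  0.398  0.005  0.336] [-0.  0. -0.  0. -0.  0. -0.  0.  0.]
0.81 30 [-56.7 206.2] [0.5297 0.1827 0.2062] None a* 0.814 body-lid 33.0 box gap -41.0
0.81 55 [-56.7 206.2] [0.5304 0.2077 0.2062] [ 0.7 25.  -0. ] a* 0.814 body-lid 46.0 box gap -41.0
0.7 55 [-70.2 188.6] [0.517  0.2081 0.1886] [-13.5   0.4 -17.6] a* 0.702 body-lid 44.0 box gap -27.0
0.6 55 [-80.9 170.8] [0.5063 0.2084 0.1708] [-10.7   0.3 -17.9] a* 0.602 body-lid 42.0 box gap -17.0
0.5 55 [-89.9 152.3] [0.4972 0.2086 0.1523] [ -9.    0.3 -18.4] a* 0.502 body-lid 40.0 box gap -7.0
0.4 55 [-97.8 133.2] [0.4894 0.2089 0.1332] [ -7.9   0.2 -19.1] a* 0.398 body-lid 39.0 box gap 0.0
0.3 55 [-103.5  113.2] [0.4837 0.209  0.1132] [ -5.7   0.2 -20. ] a* 0.29 body-lid 38.0 box gap 6.0
0.2 55 [-106.9   92.5] [0.4803 0.2091 0.0925] [ -3.4   0.1 -20.7] a* 0.186 body-lid 36.0 box gap 9.0
0.1 55 [-108.    70.3] [0.4792 0.2092 0.0703] [ -1.1   0.  -22.2] a* 0.082 body-lid 34.0 box gap 11.0
0.05 55 [-107.5   59.1] [0.4796 0.2092 0.0591] [  0.4  -0.  -11.2] a* 0.03 body-lid 32.0 box gap 10.0
0 55 [-106.4   46.5] [0.4808 0.2091 0.0465] [  1.1  -0.  -12.6] a* -0.03 body-lid 30.0 box gap 9.0
-0.03 55 [-105.4   39.2] [0.4818 0.2091 0.0392] [ 1.1 -0.  -7.3] a* -0.07 body-lid 28.0 box gap 8.0
```

```bash
python3 - <<'E'
from h import *
X=np.array(read_state()["position"]);R=np.array(read_state()["tcp_rot"])
out=[]
for n,(w,h_) in(("scene",(60,60)),("top",(60,60))):
    im=capture(n)[:,:,::-1].copy();u=proj(n,X);x0,y0=int(u[0])-25,int(u[1])-30
    if n=="scene":x0-=10
    c=cv2.resize(im[y0:y0+60,x0:x0+60],(400,400),interpolation=cv2.INTER_NEAREST)
    for P,col in((X,(0,0,255)),(X+R@[0,.015,0],(0,255,0)),(X-R@[0,0,.05],(255,0,0))):
        v=(proj(n,P)-[x0,y0]+.5)*400/60;cv2.drawMarker(c,tuple(int(t) for t in v),col,0,12,1)
    out.append(c);print(n,x0,y0,u)
cv2.imwrite("pics/m2.png",np.hstack(out));print(X)
E
```

```text
scene 254 193 [289.73260445 223.34255986]
top 276 220 [301.6098261  250.49811841]
[0.48422552 0.22528515 0.24326664]
```

View pics/m2.png

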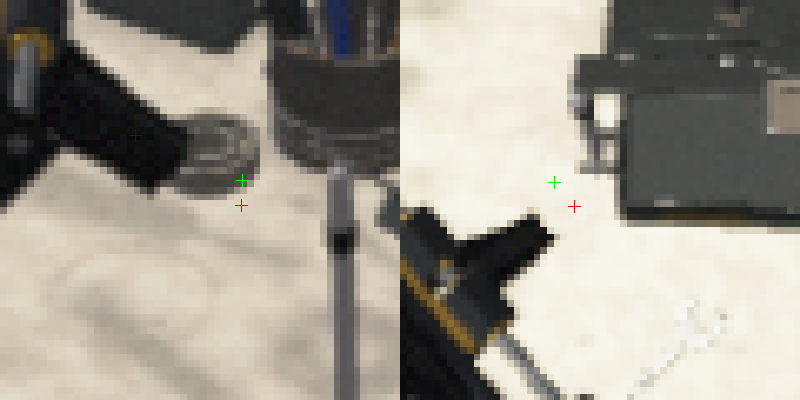

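```bash
python3 - <<'E'
from h import *
s=read_state();X=np.array(s["position"]);R=np.array(s["tcp_rot"])
k=60/400
def S(c):return (c[0]*k-.5+254,c[1]*k-.5+193)
def T(c):return ((c[0]-400)*k-.5+276,c[1]*k-.5+220)
for a,b in(((168,162),(545,228)),((186,130),(536,215)),((152,194),(553,238))):
    t,e=tri(S(a),T(b));print("world",t.round(4),"err",round(e,4),"tool frame mm",(R.T@(t-X)*1e3).round(1))
print(s["opening"],s["time_s"])
E
```

```text
world [0.468  0.2404 0.2671] err 0.0078 tool frame mm [ -3.7  -3.6 -29.8]
world [0.4755 0.242  0.2761] err 0.0013 tool frame mm [-12.7   3.2 -33.1]
world [0.4621 0.2393 0.257 ] err 0.0144 tool frame mm [  5.9  -8.9 -25.3]
0.008219664222900654 2.4
```

```bash
python3 - <<'E'
from h import *
X=np.array([0.24974579,0.57215482,0.18987]);y=np.array([.4003,.9164,0])
out=[]
for n in("scene","top"):
    im=cv2.imread(f"pics/{n}0.png");u=proj(n,X);x0,y0=int(u[0])-40,int(u[1])-50
    if n=="top":y0=int(u[1])-40
    c=cv2.resize(im[y0:y0+80,x0:x0+80],(400,400),interpolation=cv2.INTER_NEAREST)
    for P,col in((X,(0,0,255)),(X+y*.0435,(0,255,0)),(X-y*.0435,(0,255,0)),(X+[0,0,.03],(255,255,0)),(X+[0,0,.07],(255,0,0))):
        v=(proj(n,P)-[x0,y0]+.5)*5;cv2.drawMarker(c,tuple(int(t) for t in v),col,0,12,1)
    out.append(c)
cv2.imwrite("pics/m3.png",np.hstack(out))
E
```

```text
(no output)
```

View pics/m3.png

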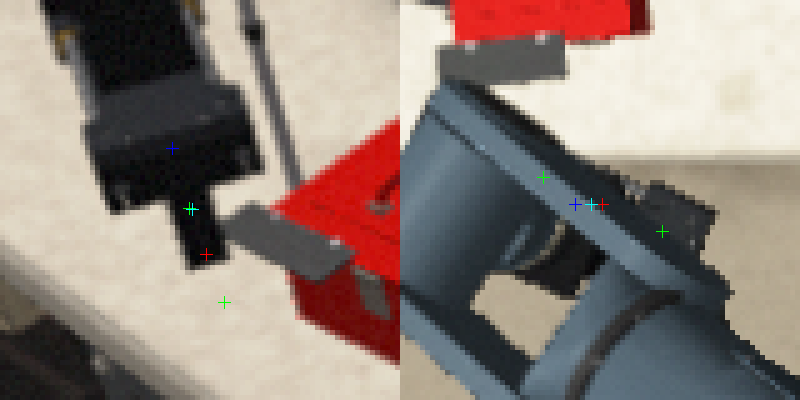

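Both views put the visible fingertip about 29 mm behind the reported TCP, along the tool axis. The start picture agrees. I'll settle it with a gentle touch on a clear patch of bench: the tip should touch at TCP z≈7 mm if the TCP is right, or at about -12 mm if the finger is short.

play_rows --plan '[[[-0.176,0.42,-0.77,0,0,0,-1],[-0.176,0.42,-0.77,0,0,0,-1],[-0.176,0.42,-0.77,0,0,0,-1],[-0.176,0.42,-0.77,0,0,0,-1],[-0.176,0.42,-0.77,0,0,0,-1],[0,0,-0.2,0,0,0,-1],[0,0,-0.2,0,0,0,-1],[0,0,-0.1,0,0,0,-1],[0,0,0,0,0,0,-1],[0,0,0,0,0,0,-1]]]'

```text
time_s: 3.4
position: [0.4389, 0.3317, 0.0287]
tcp_rot: [[-0.427, 0.766, 0.48], [0.513, 0.642, -0.57], [-0.745, 0.003, -0.667]]
force: [0.4, 0.5, 0.5]
opening: 0.007
```

play_rows --plan '[[[0,0,-0.06,0,0,0,-1],[0,0,-0.06,0,0,0,-1],[0,0,-0.06,0,0,0,-1],[0,0,0,0,0,0,-1]]]'

```text
time_s: 3.8
position: [0.438, 0.3315, 0.0179]
tcp_rot: [[-0.429, 0.766, 0.479], [0.511, 0.643, -0.571], [-0.745, -0.0, -0.667]]
force: [-0.1, 0.5, 0.1]
opening: 0.0
```

play_rows --plan '[[[0,0,-0.06,0,0,0,-1],[0,0,-0.06,0,0,0,-1],[0,0,0,0,0,0,-1]]]'

```text
time_s: 4.1
position: [0.4379, 0.3316, 0.0117]
tcp_rot: [[-0.429, 0.766, 0.479], [0.511, 0.643, -0.571], [-0.745, -0.0, -0.667]]
force: [0.2, -0.6, -0.2]
opening: 0.001
```

play_rows --plan '[[[0,0,-0.06,0,0,0,-1],[0,0,-0.06,0,0,0,-1],[0,0,0,0,0,0,-1]]]'

```text
time_s: 4.4
position: [0.438, 0.3316, 0.0058]
tcp_rot: [[-0.429, 0.766, 0.479], [0.511, 0.643, -0.57], [-0.745, -0.0, -0.667]]
force: [-0.7, 0.6, -0.1]
opening: 0.007
```

play_rows --plan '[[[0,0,-0.04,0,0,0,-1],[0,0,-0.04,0,0,0,-1],[0,0,0,0,0,0,-1]]]'

```text
time_s: 4.7
position: [0.4385, 0.3316, 0.0044]
tcp_rot: [[-0.427, 0.766, 0.481], [0.509, 0.643, -0.572], [-0.747, 0.001, -0.664]]
force: [-3.0, 0.4, 10.1]
opening: 0.009
```

```bash
python3 - <<'E'
from h import *
s=read_state();X=np.array(s["position"]);R=np.array(s["tcp_rot"]);F=np.array(s["force"]);Mo=np.array(s["moment"])
print(X,F,Mo,"nearest point of force line (mm, if moment about TCP, tool frame)",R.T@(np.cross(F,Mo)/(F@F))*1e3,R.T@F)
out=[]
for n in("scene","top"):
    im=capture(n)[:,:,::-1].copy();u=proj(n,X);x0,y0=int(u[0])-30,int(u[1])-30
    c=cv2.resize(im[y0:y0+60,x0:x0+60],(400,400),interpolation=cv2.INTER_NEAREST)
    for P,col in((X,(0,0,255)),(X+R@[0,.015,0],(0,255,0)),(X-R@[0,0,.05],(255,0,0))):
        v=(proj(n,P)-[x0,y0]+.5)*400/60;cv2.drawMarker(c,tuple(int(t) for t in v),col,0,12,1)
    out.append(c)
cv2.imwrite("pics/m4.png",np.hstack(out))
E
```

```text
[0.43846744 0.33164214 0.00438402] [-2.96507521  0.39852086 10.07308793] [-0.4744523  -0.04436605 -0.15073918] nearest point of force line (mm, if moment about TCP, tool frame) [-27.76979711 -27.75528976  26.82148564] [-6.06073152 -2.00244267 -8.34717599]
```

View pics/m4.png

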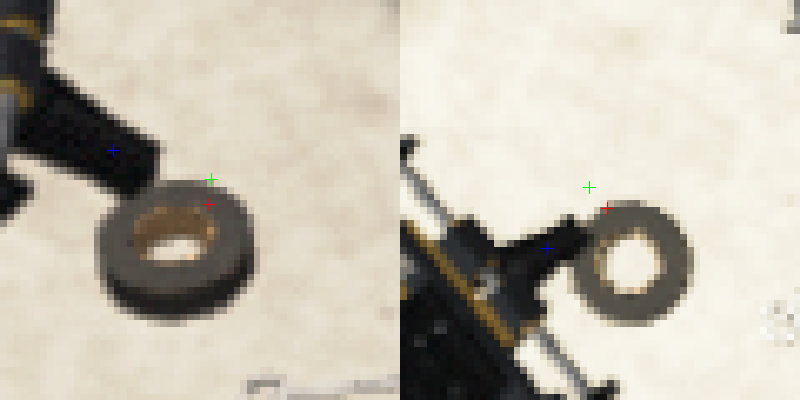

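The crop shows the fingertip resting on the tape roll, at crop (150,190) and (580,235). So this was not a bare-bench contact. Contact at the tape's 19 mm height with TCP z≈5 means the finger really does end about 30 mm behind the reported TCP. I'll lift straight up now, then check that the tape has not moved.

play_rows --plan '[[[0,0,0.1,0,0,0,-1],[0,0,0.3,0,0,0,-1],[0,0,0.8,0,0,0,-1],[0,0,0.8,0,0,0,-1],[0,0,1,0,0,0,-1],[0,0,1,0,0,0,-1],[0,0,0,0,0,0,-1]]]'

```text
time_s: 5.5
position: [0.4407, 0.3342, 0.2099]
tcp_rot: [[-0.421, 0.765, 0.487], [0.518, 0.643, -0.563], [-0.744, 0.015, -0.668]]
force: [0.9, 0.6, -0.1]
opening: 0.008
```

```bash
sed -i 's/-np.arange(0,71,2.))/-np.arange(29,71,2.))/' geo.py
python3 log.py; python3 - <<'E'
from h import *
for n,(x,y) in(("scene",(250,289)),("top",(279,281))):
    a=cv2.imread(f"pics/{n}0.png").astype(int);b=capture(n)[:,:,::-1].astype(int)
    for im in(a,b):
        c=im[y-16:y+16,x-18:x+18];m=(c.max(2)<130).astype(np.uint8)
        k,l,st,ce=cv2.connectedComponentsWithStats(m);i=1+st[1:,4].argmax();print(n,st[i],ce[i].round(2)+[x-18,y-16])
    d=abs(a-b).max(2)[y-16:y+16,x-18:x+18];print("maxdiff",d.max(),(d>40).sum())
print(plane("top",(279,281),.019))
E
python3 - <<'E'
from traj import *
last=None
for a,y,dp in((.81,30,-91),(.81,55,-91),(.4,55,-91),(0,55,-91)):
    P_=place(a,y,dp);T=b2w(P_[0],y,P_[1]);Bd=pts(T,R,BODY);F=pts(T,R,FING)
    print(a,y,P_.round(1),T.round(4),"a*",astar(T,R).round(3),"body-lid",liddist(Bd,a).round(),"prop",propdist(F).round(1),propdist(Bd).round(1),"tipz",F[:,2].min().round(),"bodyz",Bd[:,2].min().round())
E
```

```text
time_s 5.5
joint_positions [51.3912, 34.5459, 91.6379, -49.74, 73.4993, 35.2964]
position [0.4407, 0.3342, 0.2099]
tcp_rot [[-0.4214, 0.7653, 0.4865], [0.5183, 0.6435, -0.5633], [-0.7442, 0.0148, -0.6678]]
force [0.9194, 0.6175, -0.101]
opening 0.0076
scene [  7   6  23  21 375] [249.96 289.15]
scene [  7   6  23  21 373] [249.96 289.15]
maxdiff 10 0
top [ 10   6  17  18 174] [279.19 279.85]
top [ 10   6  17  18 174] [279.19 279.85]
maxdiff 231 70
[0.40401907 0.31758487 0.019     ]
0.81 30 [-42.4 186.8] [0.544  0.1822 0.1868] a* 0.814 body-lid 12.0 prop 3.0 11.7 tipz 199.0 bodyz 206.0
0.81 55 [-42.4 186.8] [0.5448 0.2072 0.1868] a* 0.79 body-lid 27.0 prop -3.6 25.7 tipz 199.0 bodyz 206.0
0.4 55 [-83.5 113.8] [0.5037 0.2085 0.1138] a* 0.346 body-lid 19.0 prop 28.6 32.2 tipz 126.0 bodyz 133.0Traceback (most recent call last):
  File "<stdin>", line 5, in <module>
AttributeError: 'float' object has no attribute 'round'
```

The tape is unmoved: its centroid is identical in both views. The finger is 29 mm short, so I'll refit the kinematics and choose the orientation again.

```bash
cat >> kin.py <<'E'
def M(q):
    A,B,C,D,E=frames(q);return np.c_[A[:,0],A[:,1],A[:,2],B[:,2],C[:,0],C[:,2],D[:,0],D[:,2]]
P,RES=fit()
E
sed -i 's/        if (m&(z>83)).any():return a+.004/        if (m\&(z>83)).any():return round(a+.004,3)/' geo.py
cat > s2.py <<'E'
import traj;from traj import *
print(P.round(3),abs(RES).max()*1e3)
q0=np.array(data()[-1]["joint_positions"])
for az in(-50,-40,-30,-20):
  for el in(30,38,46):
    R=traj.R=toolR(az,el);q=q0;print(az,el)
    for a,y in((.81,25),(.81,45),(.4,30),(.0,30)):
        p=place(a,y);X=b2w(p[0],y,p[1]);q,e=ik(X,R,q);F,Bd=pts(X,R,FING),pts(X,R,BODY)
        print('  ',a,y,p.round(),"ik",round(e*1e3,1),q.round()[3:5],"prop",propdist(F).round(1),propdist(Bd).round(),"bodylid",liddist(Bd,a).round(),"a*",astar(X,R),"tip y",(F[:,1].min().round(),F[F[:,0]>F[:,0].max()-15][:,1].max().round()),"z",F[:,2].min().round(),Bd[:,2].min().round())
E
python3 s2.py
```

```text
[-0.001  0.111  0.275  0.588  0.114  0.394  0.001  0.337] 0.16907127812698652
-50 30
   0.81 25 [-40. 194.] ik 0.0 [-72.  65.] prop 4.3 13.0 bodylid 13.0 a* 0.814 tip y (np.float64(30.0), np.float64(67.0)) z 201.0 197.0
   0.81 45 [-40. 194.] ik 0.0 [-70.  67.] prop -3.9 27.0 bodylid 27.0 a* 0.814 tip y (np.float64(50.0), np.float64(87.0)) z 201.0 197.0
   0.4 30 [-78. 123.] ik 0.0 [-75.  64.] prop 30.7 25.0 bodylid 10.0 a* 0.402 tip y (np.float64(35.0), np.float64(72.0)) z 130.0 126.0
   0.0 30 [-89.  41.] ik 0.0 [-79.  62.] prop 40.2 32.0 bodylid 7.0 a* -0.014 tip y (np.float64(35.0), np.float64(72.0)) z 48.0 44.0
-50 38
   0.81 25 [-41. 190.] ik 0.0 [-65.  60.] prop 5.4 10.0 bodylid 11.0 a* 0.814 tip y (np.float64(28.0), np.float64(64.0)) z 200.0 203.0
   0.81 45 [-41. 190.] ik 0.0 [-64.  61.] prop -2.9 23.0 bodylid 23.0 a* 0.81 tip y (np.float64(48.0), np.float64(84.0)) z 200.0 203.0
   0.4 30 [-82. 117.] ik 0.0 [-70.  57.] prop 32.9 18.0 bodylid 8.0 a* 0.402 tip y (np.float64(33.0), np.float64(69.0)) z 127.0 130.0
   0.0 30 [-91.  33.] ik 0.0 [-76.  54.] prop 41.2 24.0 bodylid 2
[... 2260 characters left out ...]
1 25 [-30. 193.] ik 19.6 [-82.  52.] prop 12.5 15.0 bodylid 15.0 a* 0.814 tip y (np.float64(21.0), np.float64(56.0)) z 200.0 196.0
   0.81 45 [-30. 193.] ik 16.5 [-82.  53.] prop -4.6 24.0 bodylid 24.0 a* 0.814 tip y (np.float64(41.0), np.float64(76.0)) z 200.0 196.0Traceback (most recent call last):
  File "s2.py", line 8, in <module>
    p=place(a,y);X=b2w(p[0],y,p[1]);q,e=ik(X,R,q);F,Bd=pts(X,R,FING),pts(X,R,BODY)
  File "traj.py", line 7, in place
    r0=x.max()-depth;m=(x>-113);r1=z[m].max()-83
                                   ~~~~~~~~^^
    return umr_maximum(a, axis, None, out, keepdims, initial, where)
ValueError: zero-size array to reduction operation maximum which has no identity
```

```bash
cat > traj.py <<'E'
from geo import *
AZ,EL=-50,42;R=toolR(AZ,EL)
def place(a,y,depth=-94):
    p=np.array([86-160*np.cos(a),84+160*np.sin(a)-15])
    for _ in range(40):
        B=pts(b2w(p[0],y,p[1]),R,FING);x,z=shutc(B,a);B=B[:,1]
        r0=x.max()-depth;m=(x>-113)&(B<76)
        r1=z[m].max()-83 if m.any() else -5
        p=p-.5*(r0*np.array([np.cos(a),-np.sin(a)])+r1*np.array([np.sin(a),np.cos(a)]))
    return p
E
python3 - <<'E'
from traj import *
q=np.array(data()[-1]["joint_positions"]);last=None
for a,y in((.81,22),(.81,50),(.81,45),(.7,45),(.6,45),(.5,45),(.4,45),(.3,45),(.2,45),(.1,45),(.05,45),(0,45),(-.03,45)):
    p=place(a,y);T=b2w(p[0],y,p[1]);q,e=ik(T,R,q);F,Bd=pts(T,R,FING),pts(T,R,BODY)
    print(a,y,p.round(1),T.round(4),None if last is None else ((T-last)*1e3).round(1),"a*",round(astar(T,R),3),"ik",round(e*1e3,1),q[3].round(),"bodylid",liddist(Bd,max(a,0)).round(),"tip z",F[:,2].min().round(),"Fprop",propdist(F).round(1));last=T
    if y==50:print("fall body",[propdist(Bd,t).round() for t in(.1,.2,.4,.6,.9,1.3)],"finger",[propdist(F,t).round(1) for t in(.05,.1,.15,.2,.4,.6,.9)])
T=b2w(*[place(.81,22)[0],22,place(.81,22)[1]]);q=np.array(data()[-1]["joint_positions"])
for k in(90,60,40,20,10,0):
    Y=T-k/1e3*R[:,2]+np.array([-.01,0,-.01])*(k>0);F,B=pts(Y,R,FING),pts(Y,R,BODY);q,e=ik(Y,R,q)
    print(k,Y.round(4),round(e*1e3,2),"lid",liddist(F,.83).round(1),liddist(B,.83).round(1),"prop",propdist(F).round(1),propdist(B).round(1))
d=data()[-1];print("rot corr share",(Ro.from_matrix(R@np.array(d["tcp_rot"]).T).as_rotvec()/np.pi).round(4))
E
```

```text
0.81 22 [-44.2 189.3] [0.542  0.1743 0.1893] None a* 0.81 ik 0.0 -61.0 bodylid 13.0 tip z 202.0 Fprop 9.6
0.81 50 [-43.6 189.8] [0.5434 0.2023 0.1898] [ 1.4 28.   0.6] a* 0.814 ik 0.0 -59.0 bodylid 27.0 tip z 202.0 Fprop -4.3
fall body [np.float64(16.0), np.float64(7.0), np.float64(-0.0), np.float64(21.0), np.float64(70.0), np.float64(134.0)] finger [np.float64(-3.6), np.float64(1.6), np.float64(7.8), np.float64(14.4), np.float64(45.0), np.float64(78.5), np.float64(116.6)]
0.81 45 [-44.2 189.3] [0.5427 0.1973 0.1893] [-0.7 -5.  -0.6] a* 0.814 ik 0.0 -59.0 bodylid 23.0 tip z 202.0 Fprop -4.3
0.7 45 [-57.4 172.1] [0.5295 0.1977 0.1721] [-13.3   0.4 -17.2] a* 0.702 ik 0.0 -61.0 bodylid 22.0 tip z 184.0 Fprop 4.3
0.6 45 [-67.5 155.3] [0.5194 0.198  0.1553] [-10.1   0.3 -16.8] a* 0.602 ik 0.0 -62.0 bodylid 20.0 tip z 168.0 Fprop 13.3
0.5 45 [-76.2 138. ] [0.5106 0.1982 0.138 ] [ -8.7   0.3 -17.3] a* 0.502 ik 0.0 -63.0 bodylid 19.0 tip z 150.0 Fprop 21.7
0.4 45 [-84.  120.2] [0.5029 0.1985 0.1202] [ -7.8   0.2 -17.8] a* 0.402 ik 0.0 -64.0 bodylid 18.0 tip z 133.0 Fprop 29.4
0.3 45 [-90.2 1
[... 392 characters left out ...]
[-0.   0.  -9.8] a* 0.05 ik 0.0 -70.0 bodylid 15.0 tip z 64.0 Fprop 40.9
0 45 [-95.1  41.8] [0.4918 0.1988 0.0418] [ 0.5 -0.  -9.8] a* 0.002 ik 0.0 -71.0 bodylid 15.0 tip z 54.0 Fprop 40.4
-0.03 45 [-94.5  34.5] [0.4924 0.1988 0.0345] [ 0.6 -0.  -7.3] a* -0.03 ik 0.0 -72.0 bodylid 12.0 tip z 47.0 Fprop 39.8
90 [0.489  0.2255 0.2395] 0.0 lid 62.6 98.4 prop 60.7 97.8
60 [0.5034 0.2085 0.2194] 0.0 lid 37.2 68.5 prop 33.9 67.9
40 [0.5129 0.1971 0.206 ] 0.0 lid 23.9 48.7 prop 20.4 48.0
20 [0.5225 0.1857 0.1926] 0.0 lid 17.8 29.1 prop 17.3 28.2
10 [0.5272 0.18   0.186 ] 0.0 lid 17.8 19.7 prop 17.3 18.4
0 [0.542  0.1743 0.1893] 0.0 lid 3.8 10.7 prop 9.6 11.7
rot corr share [-0.0026  0.004  -0.0003]
```

play_rows --plan '[[[0.314,-0.63,0.05,-0.0026,0.004,0,-1],[0.314,-0.63,0.05,0,0,0,-1],[0.314,-0.63,0.05,0,0,0,-1],[0.314,-0.63,0.05,0,0,0,-1],[0,0,0,0,0,0,-1],[0,0,0,0,0,0,-1]]]'

```text
time_s: 6.2
position: [0.5002, 0.2046, 0.2107]
tcp_rot: [[-0.439, 0.767, 0.468], [0.505, 0.641, -0.577], [-0.743, -0.017, -0.669]]
force: [-0.3, -0.1, -0.9]
opening: 0.006
```

play_rows --plan '[[[0.135,-0.123,-0.124,0.0026,-0.004,0,-1],[0.135,-0.123,-0.124,0,0,0,-1],[0.135,-0.123,-0.124,0,0,0,-1],[0.135,-0.123,-0.124,0,0,0,-1],[0,0,0,0,0,0,-1],[0,0,0,0,0,0,-1]]]'

```text
time_s: 6.8
position: [0.528, 0.1808, 0.1871]
tcp_rot: [[-0.429, 0.766, 0.479], [0.511, 0.643, -0.571], [-0.745, -0.0, -0.667]]
force: [-0.6, 0.2, -0.3]
opening: 0.004
```

```bash
cat > look.py <<'E'
import sys
from h import *
from kin import b2w
s=read_state();X=np.array(s["position"]);R=np.array(s["tcp_rot"])-0;tip=X-R[:,2]*.029;out=[]
a=float(sys.argv[2]) if len(sys.argv)>2 else .83
def lp(x,y,z):u,v=x-86,z-84;return b2w(86+u*np.cos(a)+v*np.sin(a),y,84-u*np.sin(a)+v*np.cos(a))
for n in("scene","top"):
    im=capture(n)[:,:,::-1].copy();u=proj(n,tip);x0,y0=int(u[0])-30,int(u[1])-30
    c=cv2.resize(im[y0:y0+60,x0:x0+60],(400,400),interpolation=cv2.INTER_CUBIC)
    for P,col in((tip,(0,0,255)),(lp(-113,76,83),(0,255,0)),(lp(-113,-16,83),(0,255,0)),(b2w(-49,72,227),(255,0,255))):
        v=(proj(n,P)-[x0,y0]+.5)*400/60;cv2.drawMarker(c,tuple(int(t) for t in v),col,0,12,1)
    out.append(c)
cv2.imwrite(f"pics/{sys.argv[1]}.png",np.hstack(out));print(X.round(4),np.round(s["force"],2),s["time_s"])
E
python3 look.py n1; python3 log.py
```

```text
[0.528  0.1808 0.1871] [-0.58  0.19 -0.33] 6.8
time_s 6.9
joint_positions [33.3153, 32.436, 102.634, -61.045, 57.7104, 33.9968]
position [0.5279, 0.1813, 0.1875]
tcp_rot [[-0.4287, 0.7658, 0.4794], [0.5113, 0.6431, -0.5701], [-0.7449, 0.0008, -0.6672]]
force [0.1973, 0.2986, -0.5912]
opening 0.0065
```

View pics/n1.png

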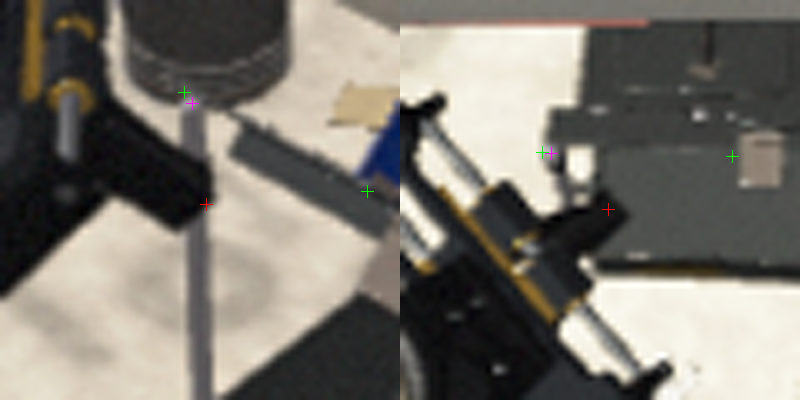

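Left crop: the finger (tip at 207,204) is in front of the prop, and the predicted lip corner and prop top sit on the real ones. Right crop: prop and lip lie about 3 mm further to -y than modelled. Now I'll slide in under the lip.

play_rows --plan '[[[0,-0.19,0,0,0,0,-1],[0.07,0,0.01,0,0,0,-1],[0.07,0,0.01,0,0,0,-1],[0.07,0,0.01,0,0,0,-1],[0.07,0,0.01,0,0,0,-1],[0,0,0,0,0,0,-1],[0,0,0,0,0,0,-1]]]'

```text
time_s: 7.6
position: [0.542, 0.1717, 0.1894]
tcp_rot: [[-0.429, 0.766, 0.479], [0.511, 0.643, -0.57], [-0.745, 0.001, -0.667]]
force: [0.2, -0.1, 0.7]
opening: 0.007
```

```bash
python3 look.py n2
```

```text
[0.542  0.1717 0.1894] [ 0.18 -0.06  0.7 ] 7.6
```

View pics/n2.png

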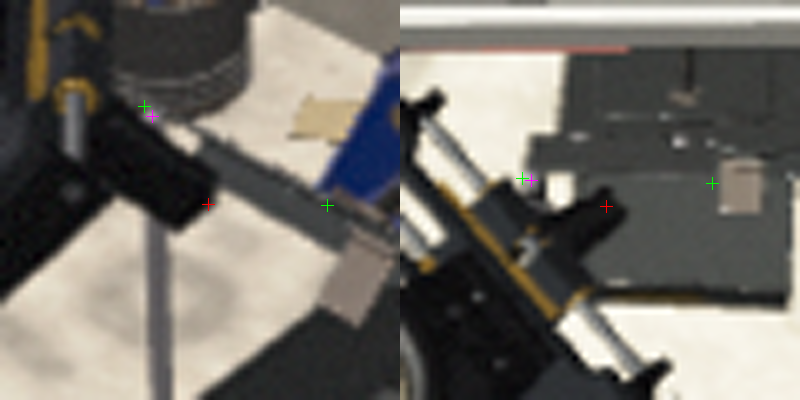

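The top view shows the closed fingers are only about 16 mm across the jaw axis at the tip (crop (605,188)–(627,212)), not 30 mm, so the tip is barely under the lip. I'll update the model and recompute.

```bash
sed -i 's/np.linspace(-15,15,7),-np.arange(29/np.linspace(-8,8,5),-np.arange(28/' geo.py; sed -i 's/O=np.array(\[.5855,.151\])/O=np.array([.5865,.1485])/' kin.py
cat > s3.py <<'E'
from traj import *
q=np.array(data()[-1]["joint_positions"]);last=None
for a,y in((.81,30),(.81,34),(.81,58),(.81,50),(.7,50),(.6,50),(.5,50),(.4,50),(.3,50),(.2,50),(.1,50),(.05,50),(0,50),(-.03,50)):
    p=place(a,y,-91);T=b2w(p[0],y,p[1]);q,e=ik(T,R,q);F,Bd=pts(T,R,FING),pts(T,R,BODY)
    x,z=shutc(F,a);c=F[(x>-113)&(F[:,1]<76)&(z>82)]
    print(a,y,p.round(1),T.round(4),None if last is None else ((T-last)*1e3).round(1),"a*",round(astar(T,R),3),"ik",round(e*1e3,1),q[3].round(),"bodylid",liddist(Bd,max(a,0)).round(),"Fprop",propdist(F).round(1),"contact y",c[:,1].round()[:3],"max x",F[:,0].max().round());last=T
    if y==58:print("fall body",[propdist(Bd,t).round() for t in(.1,.2,.4,.6,.9,1.3)],"finger",[propdist(F,t).round(1) for t in(.05,.1,.15,.2)])
E
python3 s3.py
```

```text
0.81 30 [-37.7 187.5] [0.5498 0.1796 0.1875] None a* 0.81 ik 0.0 -61.0 bodylid 12.0 Fprop 6.5 contact y [53. 54. 55.] max x -41.0
0.81 34 [-37.7 187.5] [0.5499 0.1836 0.1875] [0.1 4.  0. ] a* 0.81 ik 0.0 -61.0 bodylid 13.0 Fprop 3.8 contact y [57. 58. 59.] max x -41.0
0.81 58 [-36.3 188.8] [0.5519 0.2076 0.1888] [ 2.1 23.9  1.3] a* 0.814 ik 0.0 -59.0 bodylid 27.0 Fprop -4.8 contact y [74. 75.] max x -40.0
fall body [np.float64(16.0), np.float64(7.0), np.float64(1.0), np.float64(20.0), np.float64(68.0), np.float64(132.0)] finger [np.float64(-3.5), np.float64(-2.2), np.float64(3.9), np.float64(10.4)]
0.81 50 [-37.4 187.8] [0.5506 0.1996 0.1878] [-1.3 -8.  -1. ] a* 0.814 ik 0.0 -59.0 bodylid 22.0 Fprop -3.0 contact y [71. 72. 73.] max x -41.0
0.7 50 [-50.4 170.8] [0.5376 0.2    0.1708] [-13.    0.4 -17. ] a* 0.702 ik 0.0 -61.0 bodylid 20.0 Fprop 2.7 contact y [73. 74. 75.] max x -54.0
0.6 50 [-60.3 154.3] [0.5277 0.2003 0.1543] [ -9.9   0.3 -16.5] a* 0.602 ik 0.0 -62.0 bodylid 19.0 Fprop 11.1 contact y [75. 76. 74.] max x -64.0
0.5 50 [-69.2 136.7] [0.5188 0.2005 0.1367] [ -8.9   0.3 -1
[... 364 characters left out ...]
ax x -86.0
0.2 50 [-86.7  79.3] [0.5013 0.201  0.0793] [ -3.9   0.1 -20.6] a* 0.202 ik 0.0 -68.0 bodylid 15.0 Fprop 36.7 contact y [75.] max x -90.0
0.1 50 [-88.1  59.5] [0.4999 0.2011 0.0595] [ -1.4   0.  -19.8] a* 0.102 ik 0.0 -69.0 bodylid 14.0 Fprop 38.2 contact y [75.] max x -92.0
0.05 50 [-88.   49.6] [0.5    0.2011 0.0496] [ 0.1 -0.  -9.9] a* 0.054 ik 0.0 -70.0 bodylid 13.0 Fprop 38.1 contact y [75.] max x -92.0
0 50 [-87.4  39.8] [0.5007 0.2011 0.0398] [ 0.6 -0.  -9.8] a* 0.002 ik 0.0 -71.0 bodylid 13.0 Fprop 37.4 contact y [73. 75.] max x -91.0
-0.03 50 [-86.7  33.9] [0.5013 0.2011 0.0339] [ 0.7 -0.  -5.9] a* -0.03 ik 0.0 -71.0 bodylid 10.0 Fprop 36.8 contact y [73. 75.] max x -90.0
```

play_rows --plan '[[[0.04,0.02,-0.01,0,0,0,-1],[0.04,0.02,-0.01,0,0,0,-1],[0.04,0.02,-0.01,0,0,0,-1],[0.04,0.04,-0.01,0,0,0,-1],[0,0.06,0,0,0,0,-1],[0,0,0,0,0,0,-1],[0,0,0,0,0,0,-1]]]'

```text
time_s: 8.4
position: [0.5498, 0.1798, 0.1874]
tcp_rot: [[-0.429, 0.766, 0.479], [0.511, 0.643, -0.57], [-0.745, 0.0, -0.667]]
force: [0.8, -0.7, -0.1]
opening: 0.007
```

```bash
python3 look.py n3
```

```text
[0.5498 0.1798 0.1874] [ 0.83 -0.66 -0.13] 8.4
```

View pics/n3.png

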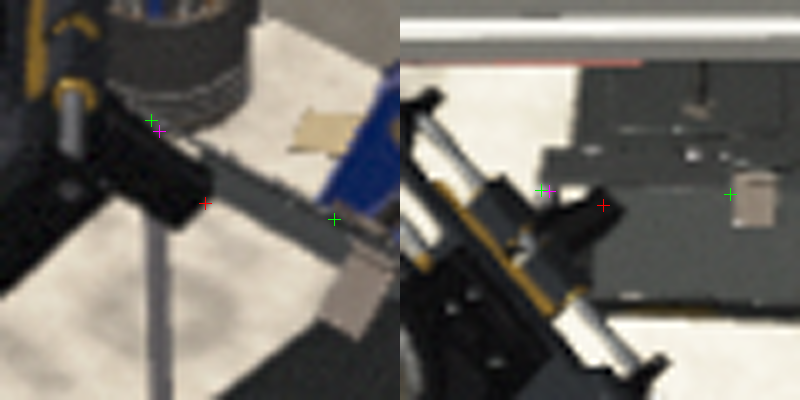

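Right crop: the tip (603,190) is right at the lip's front edge, seen at row 185 (predicted 192), so I need about 4 mm more +x. One picture is left to view, so from here I'll check numerically. Now go in deeper and push the prop towards +y.

play_rows --plan '[[[0.04,0,0,0,0,0,-1],[0.04,0,0,0,0,0,-1],[0,0.04,0,0,0,0,-1],[0,0.04,0,0,0,0,-1],[0,0.04,0,0,0,0,-1],[0,0,0,0,0,0,-1],[0,0,0,0,0,0,-1]]]'

```text
time_s: 9.2
position: [0.5539, 0.1858, 0.1874]
tcp_rot: [[-0.429, 0.766, 0.479], [0.511, 0.643, -0.57], [-0.745, 0.0, -0.667]]
force: [0.4, 0.3, 0.3]
opening: 0.006
```

```bash
cat > chk.py <<'E'
from h import *
from kin import b2w
Fs=[];ref={n:cv2.imread(f"pics/{n}0.png").astype(int) for n in("scene","top")}
for i in range(4):
    im=capture("scene")[:,:,::-1].astype(int);s=read_state();Fs.append(np.r_[s["force"]])
print("F",np.mean(Fs,0).round(2),"pos",np.array(s["position"]).round(4),"t",s["time_s"])
# prop shaft centre column (dark pixels) in scene rows at several heights
for z in(70,90,110,130):
    u=proj("scene",b2w(-49,72,z));r=int(round(u[1]));c=int(round(u[0]))
    for nm,I in(("ref",ref["scene"]),("now",im)):
        row=I[r,c-12:c+13].mean(1);d=np.clip(row.max()*.85-row,0,None);print(z,nm,"col",round((d*np.arange(c-12,c+13)).sum()/max(d.sum(),1),2),"dark",int(d.sum()),end=' | ')
    print()
E
python3 chk.py
```

```text
F [ 0.04  0.43 -0.1 ] pos [0.5539 0.1856 0.1874] t 9.4
70 ref col 312.52 dark 1927 | 70 now col 312.52 dark 1995 | 
90 ref col 313.78 dark 1011 | 90 now col 313.77 dark 1045 | 
110 ref col 305.37 dark 353 | 110 now col 305.36 dark 361 | 
130 ref col 305.37 dark 214 | 130 now col 305.34 dark 214 |
```

play_rows --plan '[[[0,0.04,0,0,0,0,-1],[0,0.04,0,0,0,0,-1],[0,0.04,0,0,0,0,-1],[0,0,0,0,0,0,-1]]]'

```text
time_s: 9.8
position: [0.554, 0.192, 0.1874]
tcp_rot: [[-0.429, 0.766, 0.48], [0.511, 0.643, -0.57], [-0.745, 0.001, -0.667]]
force: [-0.2, -0.1, -0.9]
opening: 0.005
```

```bash
python3 chk.py
```

```text
F [ 0.04  0.27 -0.34] pos [0.5539 0.1917 0.1874] t 10.0
70 ref col 312.52 dark 1927 | 70 now col 312.51 dark 1987 | 
90 ref col 313.78 dark 1011 | 90 now col 313.85 dark 1026 | 
110 ref col 305.37 dark 353 | 110 now col 305.32 dark 355 | 
130 ref col 305.37 dark 214 | 130 now col 305.1 dark 200 |
```

play_rows --plan '[[[0,0.04,0,0,0,0,-1],[0,0.04,0,0,0,0,-1],[0,0.04,0,0,0,0,-1],[0,0,0,0,0,0,-1]]]'

```text
time_s: 10.4
position: [0.5535, 0.1978, 0.1871]
tcp_rot: [[-0.429, 0.766, 0.479], [0.511, 0.643, -0.57], [-0.745, -0.0, -0.668]]
force: [-1.4, 0.8, -1.2]
opening: 0.002
```

```bash
python3 chk.py
```

```text
F [-1.26  0.07 -0.88] pos [0.5537 0.1977 0.1872] t 10.6
70 ref col 312.52 dark 1927 | 70 now col 312.31 dark 2003 | 
90 ref col 313.78 dark 1011 | 90 now col 313.45 dark 1029 | 
110 ref col 305.37 dark 353 | 110 now col 302.82 dark 325 | 
130 ref col 305.37 dark 214 | 130 now col 301.66 dark 251 |
```

```bash
python3 chk.py
```

```text
F [-1.51  0.42 -0.75] pos [0.5539 0.1977 0.1874] t 10.8
70 ref col 312.52 dark 1927 | 70 now col 311.94 dark 1949 | 
90 ref col 313.78 dark 1011 | 90 now col 312.1 dark 1044 | 
110 ref col 305.37 dark 353 | 110 now col 297.35 dark 351 | 
130 ref col 305.37 dark 214 | 130 now col 294.89 dark 174 |
```

The force (-1.5, 0.4, -0.75) lies along the lid normal, so the lid now rests on the finger. The prop is falling outward. Hold briefly.

play_rows --plan '[[[0,0,0,0,0,0,-1],[0,0,0,0,0,0,-1],[0,0,0,0,0,0,-1],[0,0,0,0,0,0,-1],[0,0,0,0,0,0,-1],[0,0,0,0,0,0,-1]]]'

```text
time_s: 11.4
position: [0.5539, 0.1976, 0.1875]
tcp_rot: [[-0.429, 0.766, 0.479], [0.511, 0.643, -0.57], [-0.745, 0.001, -0.667]]
force: [-1.7, 0.6, -0.1]
opening: 0.004
```

```bash
python3 chk.py; python3 - <<'E'
import numpy as np
from h import *;from traj import *
import traj
X=np.array([.554,.1977,.1874]);print("a* now",astar(X,R),w2b(X))
# fallen prop: darkness along expected fallen bar
b=capture("scene")[:,:,::-1].astype(int);a=cv2.imread("pics/scene0.png").astype(int)
for t in(30,60,90,120,150,180):
    u=proj("scene",b2w(-49,72+t*np.sin(1.8),40+t*np.cos(1.8)));c,r=u.round().astype(int);print(t,u.round(),a[r,c].mean().round(),b[r,c].mean().round(),end='; ')
print();last=X;q=np.array(data()[-1]["joint_positions"])
for A_,y in((.79,40),(.7,38),(.6,36),(.5,36),(.4,36),(.3,36),(.2,36),(.1,36),(.05,36),(0,36),(-.04,36)):
    p=place(A_,y,-90);T=b2w(p[0],y,p[1])+[.002,0,0];F,Bd=pts(T,R,FING),pts(T,R,BODY+[0,0,-25]);q,e=ik(T,R,q)
    print(A_,T.round(4),((T-last)*1e3).round(1),round(e*1e3,1),"bodylid",liddist(Bd,max(A_,0)).round(),"maxx",F[:,0].max().round());last=T
E
```

```text
F [-1.3   0.4  -0.26] pos [0.5539 0.1977 0.1874] t 11.6
70 ref col 312.52 dark 1927 | 70 now col 313.52 dark 1708 | 
90 ref col 313.78 dark 1011 | 90 now col 316.8 dark 769 | 
110 ref col 305.37 dark 353 | 110 now col 304.36 dark 39 | 
130 ref col 305.37 dark 214 | 130 now col 42.0 dark 0 | 
a* now 0.826 [[-33.94527466  48.21419219 187.4       ]]
30 [299. 268.] 208.0 130.0; 60 [292. 265.] 195.0 140.0; 90 [285. 262.] 206.0 147.0; 120 [278. 259.] 207.0 156.0; 150 [271. 257.] 200.0 125.0; 180 [264. 254.] 204.0 148.0; 
0.79 [0.55   0.1897 0.1836] [-4.  -8.  -3.8] 0.0 bodylid 39.0 maxx -41.0
0.7 [0.539 0.188 0.169] [-11.   -1.7 -14.6] 0.0 bodylid 36.0 maxx -52.0
0.6 [0.5283 0.1863 0.151 ] [-10.8  -1.7 -18. ] 0.0 bodylid 33.0 maxx -63.0
0.5 [0.5193 0.1866 0.1325] [ -9.    0.3 -18.5] 0.0 bodylid 31.0 maxx -72.0
0.4 [0.5115 0.1868 0.1133] [ -7.8   0.2 -19.2] 0.0 bodylid 30.0 maxx -80.0
0.3 [0.5059 0.187  0.0932] [ -5.6   0.2 -20.1] 0.0 bodylid 28.0 maxx -85.0
0.2 [0.5026 0.1871 0.0725] [ -3.3   0.1 -20.7] 0.0 bodylid 26.0 maxx -89.0
0.1 [0.5016 0.1871 0.0502] [ -1.    0.  -22.3] 0.0 bodylid 23.0 maxx -90.0
0.05 [0.5021 0.1871 0.039 ] [  0.5  -0.  -11.2] 0.0 bodylid 22.0 maxx -89.0
0 [0.5032 0.187  0.0291] [ 1.2 -0.  -9.9] 0.0 bodylid 21.0 maxx -88.0
-0.04 [0.5046 0.187  0.0212] [ 1.3 -0.  -7.9] 0.0 bodylid 16.0 maxx -87.0
```

The prop lies at its stop: all six samples along the fallen bar turned dark, and the upright position is empty. The lid rests on the finger. Lowering begins.

play_rows --plan '[[[-0.04,-0.08,-0.038,0,0,0,-1],[-0.04,-0.08,-0.038,0,0,0,-1],[-0.073,-0.011,-0.097,0,0,0,-1],[-0.073,-0.011,-0.097,0,0,0,-1],[-0.073,-0.011,-0.097,0,0,0,-1],[-0.072,-0.011,-0.12,0,0,0,-1],[-0.072,-0.011,-0.12,0,0,0,-1],[-0.072,-0.011,-0.12,0,0,0,-1],[0,0,0,0,0,0,-1]]]'

```text
time_s: 12.55
position: [0.5271, 0.1862, 0.1498]
tcp_rot: [[-0.431, 0.766, 0.478], [0.51, 0.643, -0.57], [-0.744, -0.002, -0.668]]
force: [-1.7, 0.8, 0.1]
opening: 0.008
```

```bash
python3 chk.py | head -1
```

```text
F [-2.05  0.62 -0.54] pos [0.5283 0.1863 0.1512] t 12.75
```

play_rows --plan '[[[-0.06,0,-0.07,0,0,0,-1],[-0.06,0,-0.09,0,0,0,-1],[-0.06,0,-0.09,0,0,0,-1],[-0.06,0,-0.1,0,0,0,-1],[-0.05,0,-0.1,0,0,0,-1],[-0.045,0,-0.1,0,0,0,-1],[-0.04,0,-0.1,0,0,0,-1],[-0.04,0,-0.1,0,0,0,-1],[0,0,0,0,0,0,-1]]]'

```text
time_s: 13.65
position: [0.5067, 0.1863, 0.1126]
tcp_rot: [[-0.43, 0.766, 0.478], [0.511, 0.643, -0.57], [-0.744, -0.001, -0.668]]
force: [-2.0, 0.9, -2.1]
opening: 0.003
```

```bash
python3 chk.py | head -1
```

```text
F [-1.86  1.21 -0.14] pos [0.5074 0.1864 0.1137] t 13.85
```

play_rows --plan '[[[-0.03,0,0,0,0,0,-1],[-0.03,0,0,0,0,0,-1],[-0.03,0,0,0,0,0,-1],[0,0,0,0,0,0,-1]]]'

```text
time_s: 14.25
position: [0.5028, 0.1862, 0.1137]
tcp_rot: [[-0.429, 0.766, 0.479], [0.511, 0.643, -0.57], [-0.745, 0.0, -0.667]]
force: [-0.5, -0.0, -1.1]
opening: 0.002
```

```bash
cat > lid.py <<'E'
# lid angle from the hasp (pinkish-grey plate) seen in the top view: compare to predicted projections
from h import *;from kin import b2w
im=capture("top")[:,:,::-1].astype(int)
u0=proj("top",b2w(-90,-30,80));
hs=cv2.imread("pics/top0.png").astype(int)
def cen(I):
    c=I[205:262,325:348];m=((c[:,:,2]-c[:,:,0])>15)&(c.mean(2)<170)&(c.mean(2)>70)
    m=m.astype(np.uint8);k,l,st,ce=cv2.connectedComponentsWithStats(m)
    i=1+st[1:,4].argmax() if k>1 else 0;return (ce[i]+[325,205]).round(2),st[i,4]
print("hasp ref",cen(hs),"now",cen(im))
for a in(.83,.7,.6,.5,.4,.3,.2,.1,0):
    X=[]
    for z in(60,86):
        u,v=-91-86,z-84;X.append(b2w(86+u*np.cos(a)+v*np.sin(a),-30,84-u*np.sin(a)+v*np.cos(a)))
    print(a,proj("top",np.mean(X,0)).round(1),end=' ')
print()
E
python3 chk.py | head -1; python3 lid.py
```

```text
F [-1.21  0.28 -1.31] pos [0.5029 0.1862 0.1136] t 14.45
hasp ref (array([333.55, 235.43]), np.int32(47)) now (array([343., 238.]), np.int32(17))
0.83 [334.4 233.7] 0.7 [334.2 239. ] 0.6 [334.1 242.6] 0.5 [334.  245.7] 0.4 [334.  248.4] 0.3 [333.9 250.5] 0.2 [333.8 252.1] 0.1 [333.7 253.2] 0 [333.7 253.8]
```

Backing off 4 mm turned the force to (-1.2, 0.3, -1.3). That is clean support on the lip, where before the tip had been brushing the skirt. I'll keep this shallower depth for the rest.

```bash
python3 - <<'E'
from traj import *
X=np.array([.5029,.1862,.1136]);print("a*",astar(X,R));x,z=shutc(pts(X,R,FING),astar(X,R));print("depth",x.max());dp=x.max()
last=None;y=w2b(X)[0,1]
for A_ in(.4,.36,.3,.2,.1,.05,0,-.04):
    p=place(A_,y,dp);T=b2w(p[0],y,p[1]);print(A_,T.round(4),astar(T,R),None if last is None else ((T-last)*1e3).round(1));last=T
E
```

```text
a* 0.37
depth -96.5570183751773
0.4 [0.5051 0.1861 0.1198] 0.402 None
0.36 [0.5025 0.1862 0.1123] 0.362 [-2.5  0.1 -7.5]
0.3 [0.499  0.1863 0.0999] 0.302 [ -3.5   0.1 -12.4]
0.2 [0.4952 0.1864 0.0793] 0.202 [ -3.8   0.1 -20.6]
0.1 [0.4938 0.1865 0.0583] 0.102 [ -1.5   0.  -21. ]
0.05 [0.4939 0.1865 0.047 ] 0.05 [  0.1  -0.  -11.2]
0 [0.4947 0.1864 0.0358] 0.002 [  0.8  -0.  -11.3]
-0.04 [0.4958 0.1864 0.0265] -0.038 [ 1.1 -0.  -9.3]
```

play_rows --plan '[[[-0.025,0,-0.07,0,0,0,-1],[-0.025,0,-0.07,0,0,0,-1],[-0.025,0,-0.07,0,0,0,-1],[-0.025,0,-0.07,0,0,0,-1],[-0.013,0,-0.08,0,0,0,-1],[-0.013,0,-0.08,0,0,0,-1],[-0.013,0,-0.08,0,0,0,-1],[-0.013,0,-0.08,0,0,0,-1],[0,0,0,0,0,0,-1],[0,0,0,0,0,0,-1]]]'

```text
time_s: 15.5
position: [0.4948, 0.1863, 0.0833]
tcp_rot: [[-0.429, 0.766, 0.479], [0.511, 0.643, -0.57], [-0.745, -0.0, -0.668]]
force: [-4.5, 1.7, -1.9]
opening: 0.01
```

```bash
python3 chk.py | head -1
```

```text
F [-4.81  2.13 -0.27] pos [0.495  0.1863 0.0836] t 15.7
```

play_rows --plan '[[[-0.03,0,0,0,0,0,-1],[-0.03,0,0,0,0,0,-1],[-0.03,0,0,0,0,0,-1],[0,0,0,0,0,0,-1]]]'

```text
time_s: 16.1
position: [0.4911, 0.1864, 0.0838]
tcp_rot: [[-0.428, 0.766, 0.48], [0.511, 0.643, -0.57], [-0.745, 0.001, -0.667]]
force: [-0.9, -0.1, -1.6]
opening: 0.0
```

```bash
python3 chk.py | head -1
```

```text
F [-1.02  0.4  -1.47] pos [0.491  0.1864 0.0837] t 16.3
```

play_rows --plan '[[[-0.015,0,-0.08,0,0,0,-1],[-0.015,0,-0.08,0,0,0,-1],[-0.01,0,-0.08,0,0,0,-1],[-0.01,0,-0.07,0,0,0,-1],[-0.01,0,-0.07,0,0,0,-1],[-0.01,0,-0.06,0,0,0,-1],[0,0,0,0,0,0,-1],[0,0,0,0,0,0,-1]]]'

```text
time_s: 17.1
position: [0.4871, 0.1862, 0.0614]
tcp_rot: [[-0.429, 0.766, 0.479], [0.511, 0.643, -0.57], [-0.745, 0.0, -0.667]]
force: [-0.8, 0.2, -2.2]
opening: 0.003
```

```bash
python3 chk.py | head -1; python3 lid.py | head -1
```

```text
F [-0.95  0.25 -1.72] pos [0.4872 0.1863 0.0617] t 17.3
hasp ref (array([333.55, 235.43]), np.int32(47)) now (array([334.32, 253.53]), np.int32(19))
```

play_rows --plan '[[[-0.01,0,-0.04,0,0,0,-1],[-0.01,0,-0.04,0,0,0,-1],[0,0,-0.04,0,0,0,-1],[0,0,-0.04,0,0,0,-1],[0,0,-0.04,0,0,0,-1],[0,0,-0.04,0,0,0,-1],[0,0,0,0,0,0,-1],[0,0,0,0,0,0,-1]]]'

```text
time_s: 18.15
position: [0.4863, 0.1863, 0.0495]
tcp_rot: [[-0.429, 0.766, 0.479], [0.511, 0.643, -0.57], [-0.745, 0.0, -0.667]]
force: [-1.2, -0.8, -2.4]
opening: 0.006
```

```bash
python3 chk.py | head -1; python3 lid.py | head -1
```

```text
F [-0.99  0.15 -1.87] pos [0.4863 0.1864 0.0496] t 18.35
hasp ref (array([333.55, 235.43]), np.int32(47)) now (array([334.53, 253.63]), np.int32(19))
```

play_rows --plan '[[[0,0,-0.03,0,0,0,-1],[0,0,-0.03,0,0,0,-1],[0,0,-0.03,0,0,0,-1],[0,0,-0.03,0,0,0,-1],[0,0,-0.03,0,0,0,-1],[0,0,0,0,0,0,-1],[0,0,0,0,0,0,-1]]]'

```text
time_s: 19.1
position: [0.4864, 0.1863, 0.0421]
tcp_rot: [[-0.429, 0.766, 0.479], [0.511, 0.643, -0.57], [-0.745, 0.0, -0.667]]
force: [0.9, 0.2, -0.8]
opening: 0.005
```

```bash
python3 chk.py | head -1; python3 lid.py | head -1
```

```text
F [-0.11 -0.16  0.01] pos [0.4863 0.1863 0.0422] t 19.3
hasp ref (array([333.55, 235.43]), np.int32(47)) now (array([334.06, 253.65]), np.int32(17))
```

The force is gone, so the lid is down on the box. A bit lower, straight back out, then up.

play_rows --plan '[[[0,0,-0.03,0,0,0,-1],[0,0,-0.03,0,0,0,-1],[-0.1,0,-0.02,0,0,0,-1],[-0.2,0,0,0,0,0,-1],[-0.3,0,0,0,0,0,-1],[-0.3,0,0,0,0,0,-1],[-0.3,0,0,0,0,0,-1],[-0.2,0.2,0.2,0,0,0,-1],[0,0.4,0.6,0,0,0,-1],[0,0.6,0.8,0,0,0,-1],[0,0.6,0.8,0,0,0,-1],[0,0,0,0,0,0,-1]]]'

```text
time_s: 20.55
position: [0.4183, 0.2825, 0.1628]
tcp_rot: [[-0.424, 0.762, 0.489], [0.517, 0.647, -0.561], [-0.744, 0.015, -0.668]]
force: [-0.3, 0.8, -0.4]
opening: 0.005
```

play_rows --plan '[[[-0.1,0.6,0.8,0,0,0,-1],[-0.1,0.6,0.6,0,0,0,-1],[0,0.4,0.4,0,0,0,-1],[0,0,0,0,0,0,-1],[0,0,0,0,0,0,-1]]]'

```text
time_s: 21.05
position: [0.4049, 0.355, 0.2466]
tcp_rot: [[-0.43, 0.766, 0.478], [0.51, 0.643, -0.572], [-0.745, -0.002, -0.667]]
force: [-0.3, -0.6, -0.7]
opening: 0.003
```

```bash
python3 chk.py|head -1; python3 lid.py|head -1; python3 - <<'E'
from h import *
a=capture("scene")[:,:,::-1][190:330,220:400];b=capture("top")[:,:,::-1][200:300,250:360]
cv2.imwrite("pics/end.png",np.hstack([cv2.resize(a,(450,350),interpolation=3),cv2.resize(b,(350,318),interpolation=3) if 0 else cv2.copyMakeBorder(cv2.resize(b,(350,318),interpolation=3),0,32,0,0,0)]))
for n,(x,y) in(("scene",(250,289)),):
    A=cv2.imread("pics/scene0.png").astype(int);B=capture("scene")[:,:,::-1].astype(int);d=abs(A-B).max(2)[y-16:y+16,x-18:x+18];print("tape diff",d.max())
E
```

```text
F [-0.38  0.16 -0.13] pos [0.4056 0.3541 0.2462] t 21.25
hasp ref (array([333.55, 235.43]), np.int32(47)) now (array([334.17, 253.61]), np.int32(18))
tape diff 11
```

View pics/end.png

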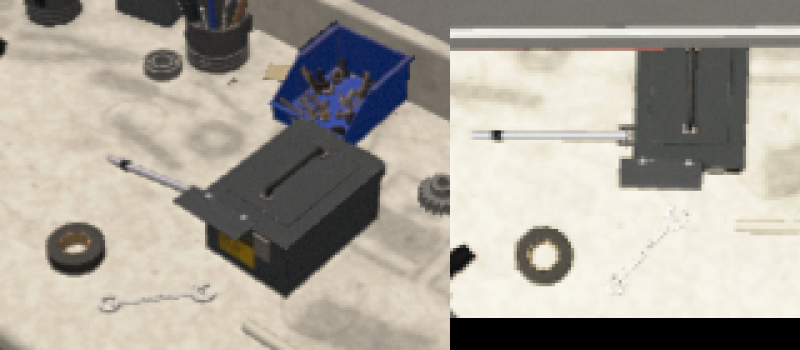

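The picture shows the lid fully shut with its lip over the front (crop 215,212) and the prop lying outward (150,170). The tape and spanner are in place and the hand is clear. Handing in.

```bash
python3 -c "
from rig import *
print(hand_in())"
```

```text
the job is handed in; nothing more can be done
None
```

The lid of the dark box is fully shut, the prop is swung out at its stop, and the hand is clear. The job was handed in at about 21 s of the 48 s allowed. I put the closed fingertip under the lip, pushed the prop out towards +y, caught the lid on the finger and let it down slowly. I then slid the finger straight back out and lifted away.

**Last checks:**
- **Lid and prop:** the final picture shows the lid flat on the box and the prop lying outward on the bench side. The prop also checked out along its fallen position just after it dropped.
- **Force:** the lid's load stayed on the finger down to the last few millimetres, then went to about zero as it closed. There was no jolt in the readings.
- **Bystanders:** the tape looked the same as at the start, and the spanner was in place. I did not measure the other loose items, but the arm never went near them.

**What went wrong or disagreed:**
- **Finger length:** in the pictures the finger ends about 29 mm short of the reported TCP. The text says the TCP is at its very end.
- **Tape roll touched:** I meant to test the finger length by touching bare bench, but the tip came down on the tape roll with about 10 N. I lifted straight up; its position was identical in both camera views before and after.
- **Skirt contact:** the fingertip pressed against the lid's skirt at least twice while lowering, with up to about 5 N. Backing off a few millimetres put the lid back on the lip each time.

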